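# Slide the board carrier out to the stop blade and hold it

## Robot

A 6-joint arm with a two-finger parallel gripper is mounted at the origin on a cart in front of the work surface, level with it; the furniture and walls round the work are solid. World frame = base frame: x ahead of the robot, y to its left, z up, the work surface at z = 0. Lengths are in m, angles in rad, forces in N, time in s.
With the tool pointing down it reaches from about 0.325 to 0.9 m from the base axis. Payload 6.1 kg.
Tool frame: the origin (TCP) lies at the very end of the fingers, on their centre line; the grasp point (between the pads) lies 19 mm behind it; z points along the fingers, x is the direction in which the jaws open and shut, and the axes are right-handed (so a half turn about z gives the same grasp; the last joint's range is limited). The gripper opens to 85 mm and grips with 20 to 120 N. Pads are 22 mm wide; open, the fingers measure 114 mm over their backs; the gripper's body (76 mm by 85 mm) begins 54 mm behind the grasp point. The pads swing forward as they close: fully open they stand 13 mm farther back than shut.
Start: joints at [1.006, 0.22, 1.526, -0, 1.395, -0.126], TCP at [0.266, 0.566, 0.231] pointing down, gripper open.
Joint ranges: [-2.98, 2.98], [-0.91, 2.08], [0.09, 2.57], [-1.24, 4.39], [0.2, 2.65], [-2.68, 2.68]. Speed limits (rad/s): [2.57, 2.57, 3.01, 3.14, 3.14, 3.14].

## Interface

Orientations are given as [roll, pitch, yaw] about the fixed x, y, z axes, in that order (R = Rz(yaw) Ry(pitch) Rx(roll)).
In Python, from station import r, eoat, planner, imaging, monitor gives the robot as it stands. Calls block until the motion is done:
- r.move_pose(position, orientation): joint-space move of the TCP to a pose.
- r.move_linear(position, orientation=None, feed=0.15, max_force=None): straight line of the TCP; orientation=None keeps the orientation; feed is the mean speed in m/s. With max_force (N) it stops when the force on the tool has changed by that much, and returns True; else False.
- r.movej(angles): joint-space move.
- eoat.command_gripper(opening, effort=None): finger opening in m; effort is the grip in N (None keeps the last); returns when the fingers have stopped.
- r.hold(seconds).
- planner.solve_ik(position, orientation): joint angles nearest the present ones, or None.
- imaging.capture(name): name is "scene" or "top" or "wrist"; returns (picture, depth): 420x560x3 uint8, blue, green, red; 420x560 float32, m along the optical axis (not along the pixel's ray), 0 where there is no reading.
- imaging.camera_model(name): a dict with "fov_y" (degrees; the focal length in pixels is half the picture's height over the tangent of half this angle, whatever the lens; pixels are square), "cx", "cy" (the principal point, pixels), "camera_from_world" (4x4, takes a point from world to camera coordinates). Camera axes: x right, y down, z forward; pixel columns grow to the right and rows downward; lengths in m; the calibration is good to about 2 mm. A picture is of the moment at which its call begins: read the wrist's pose just before it. camera_model takes no time and is no camera call; for the wrist camera it gives the pose at the moment of the call.
A pose or a line that the arm cannot do raises r.IKError and nothing moves.
- r.close_job(): hands the job in, once; it reports no verdict.
Readings, each from a call of its own:
- monitor.current_t(): time.
- monitor.current_q(): joint angles.
- monitor.current_qd(): joint speeds.
- monitor.current_tau(): joint torques, N m.
- monitor.current_eef_pos(): TCP position.
- monitor.current_ee_rot(): TCP orientation.
- monitor.current_force(): force on the tool from outside, world axes, zero at the start.
- monitor.current_torque(): the same for the moment, N m.
- monitor.current_opening(): finger opening in m.
Only numpy, scipy, OpenCV 4.12 (cv2) and the standard library are available. Lean on these libraries where they do the work, as an engineer would, in place of code of your own. Each camera call takes 0.05 s, during which the arm holds its last target.

## Task

To reach the underside of the clamped circuit board, its carrier plate must stick out of the stand by the right amount. First take the stop blade out of the wooden rack, put it fully down in the slot of the steel gauge foot and let go of it; then slide the carrier plate along the stand, without lifting it or letting it tip, until its front end just meets the blade (touching it lightly, or no more than 3 mm short of it). So far out the carrier would tip off the stand, so finish still holding it, level and flat on the stand, and leave the things lying around where they are.

Things in the scene. Friction and masses are not known exactly. Their poses are not given: they have to be found in the camera images.
- stand: Fixed metal bench stand, 82 x 130 x 50 mm (x, y, z), origin at the centre of its underside. The carrier lies on its smooth top, 50 mm above the worktop, between two side rails that run along y and rise 5 mm above that top (clear width 61.4 mm). The carrier slides out over the end at -y (65 mm from the origin).
- carrier: Loose aluminium plate, 56 x 170 x 8 mm, about 0.35 to 0.55 kg, origin at the centre of its underside, axes parallel to the stand's, lying between its rails. A circuit board (to 15 mm above the plate) is fixed on the half towards -y, the front; the grip stands near the +y end. Centre of mass about 10 mm from the origin towards -y. At the blade it sticks out 95 to 115 mm and tips if let go.
- carrier_front (a point): Middle of the carrier's front (-y) end face, 4 mm above its underside.
- carrier_grip (a point): Point to take the carrier by: the upright dark plastic plate that stands 42 mm high on the carrier, 44 mm wide in x and 12 mm thick in y, its thickness centred 21 mm from the rear end. The point is 37 mm above the carrier's underside and 13 mm below the grip's top; a foot strip 20 mm wide in y tops out 4 mm above the plate.
- gauge_foot: Fixed steel block, 74 x 50 x 36 mm (x, y, z), origin at the centre of its underside, beyond the stand's -y end, its axes parallel to the stand's. A slot from above takes the blade's tongue: 38 mm long in x, 8.5 mm wide in y, 30 mm deep, mouth chamfered 2 mm.
- foot_slot (a point): Centre of the slot's mouth, on the top face of the gauge foot (36 mm above the worktop).
- rack: Fixed light wooden block, 58 x 40 x 36 mm, origin at the centre of its underside, with a slot like that of the gauge foot in its middle, in which the blade stands at the start.
- blade: Loose upright steel stop blade, 90 g, 98 mm tall, origin at the centre of its lower end, z up, flat faces square to its y (symmetric). Tongue 34 (x) x 6 (y) mm, 28 mm long; above it a body 48 x 6 mm whose shoulders rest on the block's top when fully in; from 62 mm up a black head 46 x 13 mm, 36 mm high. Seated it has a little play and leans slightly when touched.
- blade_shoulder (a point): Middle of the blade at the height of its shoulders, 28 mm above its lower end; it coincides with the centre of the slot's mouth when the blade is seated.
- blade_grip (a point): Centre of the blade's black head, 81 mm above the lower end; take it across the 13 mm (along the blade's y).
- below_lamp_joint (a point): Point on the worktop 0.56 m below the middle joint of the fixed magnifier lamp, a hazard for the arm. In world m, its post slants up to the joint from the bench edge at (0.26, 0.48, 0); its upper arm runs on over the work to (0.28, -0.07, 0.68); its head hangs about 0.6 high over x 0.05 to 0.3, y -0.43 to -0.12. Work with the arm low, e.g. fingers tilted to point down and ahead.
- tape_roll: Bystander: roll of tape, 62 mm across, 18 mm high, lying; origin under its centre. Leave it alone.
- flux_jar: Bystander: round glass jar with lid, 69 mm across, 71 mm high; origin under its centre. Leave it alone.
- grey_cup: Bystander: small round canister with lid, 36 mm across, 51 mm high; origin under its centre. Leave it alone.
- solder_reel: Bystander: reel of solder, 60 mm across, 48 mm high; origin under its centre. Leave it alone.
Not all that is in view belongs to the job. Several things have the shape of the blade; the one meant has the colours described above.

How it is judged:
By the outcome, as a careful person would: the job done as asked, in the order asked, and still so for the second after the job is handed in, while the arm keeps its last pose, push and grip.
It also fails if it takes over 45 s, if anything falls off the work surface, if the arm or the gripper's body presses on something with over 40 N, if the wrist force passes 120 N, or if a joint passes its speed limit or range.

## Working session

There is one attempt and no reset: what is moved stays moved. The work goes in short steps, each a Python script; the robot and the scene stay as the last script left them, time stands still between calls to the robot, and variables do not carry over. Pictures are saved under pics/ and viewed, and the job is handed in when it is done.

```bash
ls; mkdir -p pics; cat > h.py <<'E'
import numpy as np, cv2
from station import r, eoat, planner, imaging, monitor
def cap(name,save=None):
    m=imaging.camera_model(name); p,d=imaging.capture(name)
    if save:
        cv2.imwrite(f'pics/{save}.png',p); np.savez(f'pics/{save}.npz',p=p,d=d,fov=m['fov_y'],cx=m['cx'],cy=m['cy'],T=m['camera_from_world'])
    return p,d,m
def load(save):
    z=np.load(f'pics/{save}.npz'); return z['p'],z['d'],dict(fov_y=float(z['fov']),cx=float(z['cx']),cy=float(z['cy']),camera_from_world=z['T'])
def ray(m,u,v):
    f=210/np.tan(np.radians(m['fov_y'])/2); T=np.linalg.inv(np.array(m['camera_from_world']))
    d=np.array([(u-m['cx'])/f,(v-m['cy'])/f,1.]); return T[:3,3],T[:3,:3]@d
def onplane(m,u,v,z):
    o,d=ray(m,u,v); return o+d*(z-o[2])/d[2]
def pt(m,d,u,v):
    o,e=ray(m,u,v); return o+e*d[int(v),int(u)]
def proj(m,P):
    f=210/np.tan(np.radians(m['fov_y'])/2); c=np.array(m['camera_from_world'])@np.append(P,1); return c[0]/c[2]*f+m['cx'],c[1]/c[2]*f+m['cy']
def cloud(m,d):
    f=210/np.tan(np.radians(m['fov_y'])/2); T=np.linalg.inv(np.array(m['camera_from_world']))
    v,u=np.mgrid[0:420,0:560]; c=np.stack([(u-m['cx'])/f*d,(v-m['cy'])/f*d,d],-1); return c@T[:3,:3].T+T[:3,3]
E
python3 - <<'E'
from h import *
for n in ['scene','top','wrist']:
    p,d,m=cap(n,n+'0'); print(n,m['fov_y'],m['cx'],m['cy'],np.linalg.inv(m['camera_from_world']).round(3).tolist(),(d>0).mean())
print(monitor.current_t(),monitor.current_ee_rot(),monitor.current_opening())
E
```

```text
pics
scene 43.075058532777966 274.9060437441473 210.98510979022367 [[0.774, -0.399, 0.491, -0.088], [-0.633, -0.506, 0.586, -0.776], [0.015, -0.764, -0.645, 0.912], [0.0, 0.0, 0.0, 1.0]] 0.9959268707482993
top 51.674533374309334 281.77398063791 210.70738980624756 [[-0.01, -0.997, 0.075, 0.459], [-1.0, 0.01, -0.002, 0.001], [0.001, -0.075, -0.997, 1.23], [0.0, 0.0, 0.0, 1.0]] 0.9960884353741497
wrist 66.9392440812564 277.90011430798063 208.62412557637705 [[0.426, 0.868, 0.257, 0.198], [0.905, -0.408, -0.122, 0.596], [-0.001, 0.284, -0.959, 0.372], [0.0, 0.0, 0.0, 1.0]] 0.9961734693877551
0.15 [-3.14140966e+00  1.47591213e-03  1.13204943e+00] 0.08496259736594847
```

View pics/scene0.png

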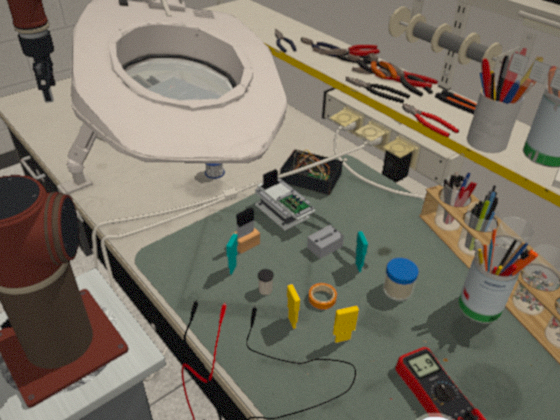

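View pics/top0.png

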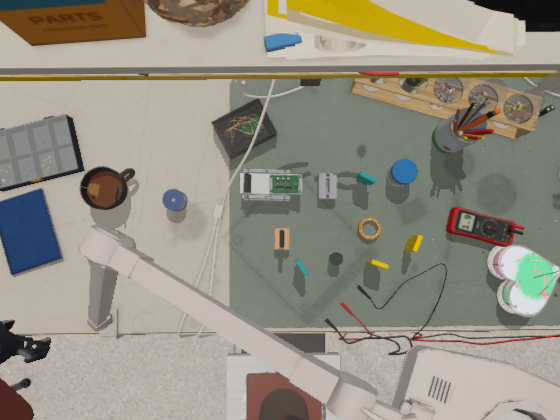

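View pics/wrist0.png

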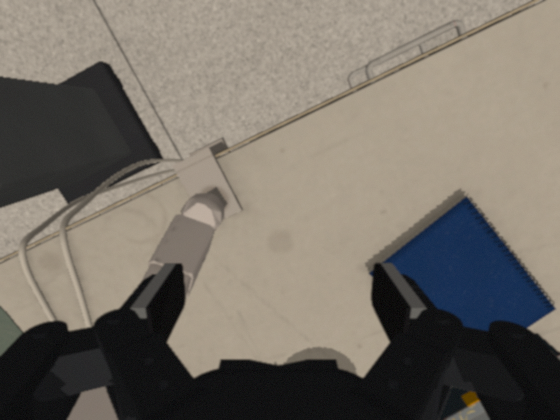

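The scene view shows the black-headed blade in the orange wooden rack at (247,225), with teal look-alikes at (232,252) and (361,250) and yellow ones at (293,305) and (346,323). The carrier on its stand is at (285,202) with its black grip at (270,178), and the gauge foot is at (324,241). In the top view the rack is at (283,240), the carrier at (270,185) and the foot at (327,186). The lamp arm crosses from (100,240) to (340,395).

```bash
python3 - <<'E'
from h import *
p,d,m=load('scene0'); a=cv2.resize(p[150:340,210:400],(760,760//1),interpolation=cv2.INTER_CUBIC)[:600]; cv2.imwrite('pics/s0c.png',a)
p,d,m=load('top0'); a=cv2.resize(p[150:290,220:420],(800,560),interpolation=cv2.INTER_CUBIC); cv2.imwrite('pics/t0c.png',a)
P=cloud(m,d)
for n,(u,v) in dict(joint=(100,240),arm1=(200,305),arm2=(300,370),post=(103,300),foot=(327,186),rack=(276,240),headblade=(283,240),grip=(248,185),plate=(258,184),tape=(369,219),jar=(404,172),cup=(336,259),reel=(175,200),mug=(100,188)).items(): print(n,P[v,u].round(3))
p,d,m=load('scene0');P=cloud(m,d)
for n,(u,v) in dict(post=(85,150),head=(160,145),head2=(250,140)).items(): print(n,P[v,u].round(3))
E
```

```text
joint [0.466 0.269 0.587]
arm1 [0.376 0.112 0.635]
arm2 [ 0.304 -0.021  0.687]
post [0.347 0.364 0.338]
foot [ 0.619 -0.131  0.007]
rack [0.468 0.015 0.034]
headblade [ 0.467 -0.004  0.109]
grip [0.613 0.087 0.093]
plate [0.621 0.062 0.054]
tape [ 0.524 -0.246  0.018]
jar [ 0.647 -0.333  0.069]
cup [ 0.415 -0.147  0.052]
reel [0.58  0.291 0.045]
mug [0.615 0.498 0.044]
post [0.276 0.438 0.127]
head [ 0.096 -0.389  0.64 ]
head2 [ 0.18  -0.415  0.625]
```

View pics/s0c.png

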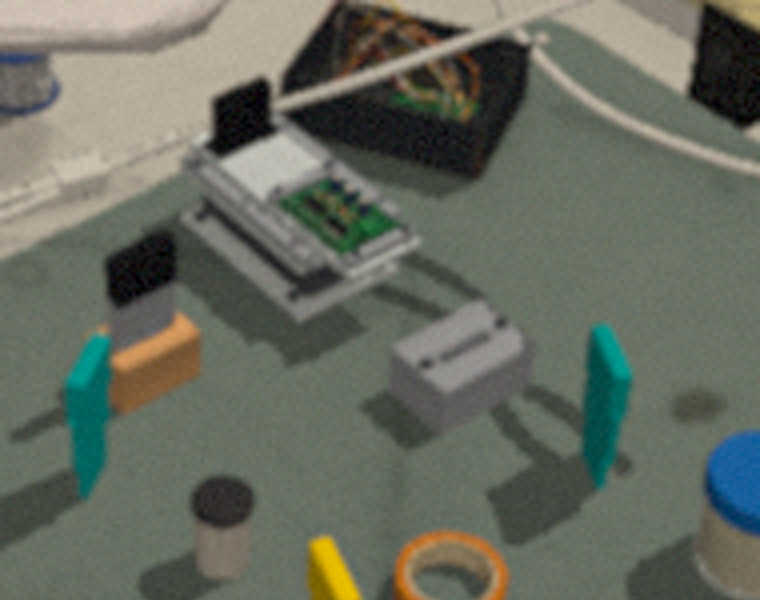

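View pics/t0c.png

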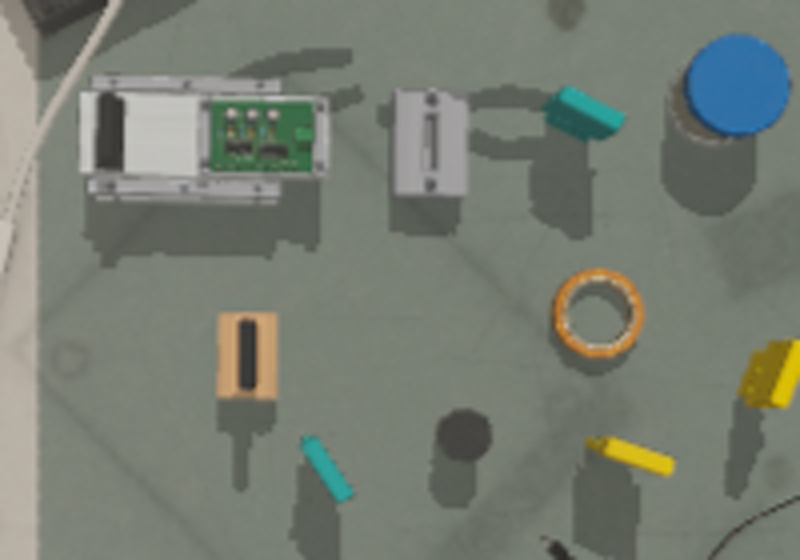

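Candidates in the top view are: black/steel in the rack (283,240), teal (302,267) and (367,178), yellow (378,265) and (414,244). I choose the one in the wooden rack, with a black head over a steel body, confirmed in the close crop. Next I need an arm model so I can clear the lamp.

```bash
python3 - <<'E'
from h import *
from scipy.optimize import least_squares
from scipy.spatial.transform import Rotation as R
rng=np.random.default_rng(0); S=[]
q0=np.array(monitor.current_q())
print(q0, monitor.current_eef_pos())
for i in range(150):
    p=[rng.uniform(.3,.75),rng.uniform(-.3,.6),rng.uniform(.05,.4)]; o=[np.pi+rng.uniform(-.5,.5),rng.uniform(-.5,.5),rng.uniform(-1,2)]
    q=planner.solve_ik(p,o)
    if q is not None: S.append((p,o,q))
print(len(S))
def fk(q,x):
    a,b,h,L1,b1,L2,e,b2,Lt=x[:9]
    A=R.from_euler('z',q[0]); p=A.apply([a,b,h])
    B=A*R.from_euler('y',q[1]); p=p+B.apply([0,b1,L1])
    C=B*R.from_euler('y',q[2]); p=p+C.apply([e,b2,L2]); w=p
    D=C*R.from_euler('z',x[9]*q[3])*R.from_euler('y',q[4])
    return p+D.apply([x[10],x[11],Lt]),D*R.from_euler('z',x[12]+x[13]*q[5])
best=None
for s in(1,-1):
  for s6 in (1,-1):
   for ph in (0,1.57,3.14,-1.57):
    def res(x):
        o=[]
        x=np.array(list(x[:9])+[s]+list(x[9:12])+[s6])
        for p,ori,q in S[:60]:
            P,D=fk(q,x); o+=list(P-p)+list(((R.from_euler('xyz',ori).inv()*D).as_rotvec())*.1)
        return o
    f=least_squares(res,[0,0,.3,.4,0,.4,0,0,.2,0,0,ph],max_nfev=60)
    if best is None or f.cost<best[0]: best=(f.cost,s,s6,f.x); print(f.cost,s,s6,f.x.round(4))
E
```

```text
[ 1.00592058e+00  2.21045647e-01  1.52737742e+00 -4.18430470e-06
  1.39465679e+00 -1.26127974e-01] [0.26527399 0.56539793 0.2304347 ]
147
4.405713437019689e-19 1 1 [0.     0.0316 0.3111 0.4116 0.0215 0.5477 0.0524 0.0256 0.3339 0.
 0.     3.1416]
```

```bash
cat > arm.py <<'E'
import numpy as np
from scipy.spatial.transform import Rotation as R
def pts(q):
    A=R.from_euler('z',q[0]); s0=np.array([0,0,.3111]); s=A.apply([0,.0316,.3111])
    B=A*R.from_euler('y',q[1]); e=s+B.apply([0,.0215,.4116])
    C=B*R.from_euler('y',q[2]); e2=e+C.apply([.0524,.0256,0]); w=e2+C.apply([0,0,.5477])
    D=C*R.from_euler('z',q[3])*R.from_euler('y',q[4]); t=w+D.apply([0,0,.3339])
    return s,e,e2,w,t,D*R.from_euler('z',np.pi+q[5])
J=np.array([.466,.269,.575]); LAMP=[(np.array([.26,.48,0]),J),(J,np.array([.28,-.07,.68]))]
def clear(q):
    s,e,e2,w,t,_=pts(q); n=40; u=np.linspace(0,1,n)[:,None]
    link=np.vstack([s+(e-s)*u,e+(e2-e)*u,e2+(w-e2)*u,w+(t-w)*u])
    v=np.linspace(0,1,80)[:,None]; L=np.vstack([a+(b-a)*v for a,b in LAMP]+[np.stack(np.meshgrid(np.linspace(.05,.3,8),np.linspace(-.43,-.12,10),[.57,.66]),-1).reshape(-1,3)])
    d=np.linalg.norm(link[:,None]-L[None],axis=2); i,j=np.unravel_index(d.argmin(),d.shape)
    return d.min(),link[i],L[j],min(w[2],t[2])
def path(qa,qb,n=40):
    c=[(clear(qa+(qb-qa)*s),s) for s in np.linspace(0,1,n)]; k=min(c,key=lambda c:c[0][0]); return k[0][0].round(3),k[1],k[0][1].round(3),k[0][2].round(3),'zmin',min(a[0][3] for a in c).round(3)
def tool(t,yaw=0,flip=1):
    # tool z=(sin t,0,-cos t) rotated by yaw, tool x along flip*y
    z=np.array([np.sin(t),0,-np.cos(t)]); x=np.array([0,flip,0.]); y=np.cross(z,x)
    return (R.from_euler('z',yaw)*R.from_matrix(np.stack([x,y,z],1))).as_euler('xyz')
E
python3 - <<'E'
from h import *; from arm import *
q0=np.array(monitor.current_q()); print(pts(q0)[4],clear(q0))
for t in (0,.3,.5,.7,.9):
  for f in (1,-1):
    for n,P in dict(rack=[.467,-.004,.089],foot=[.62,-.131,.089],grip=[.613,.087,.087]).items():
        o=tool(t,0,f); z=R.from_euler('xyz',o).apply([0,0,1]); p=np.array(P)+.019*z
        q=planner.solve_ik(p,o)
        if q is None: print(t,f,n,None);continue
        q=np.array(q);c=clear(q); print(t,f,n,q.round(2),c[0].round(3),c[1].round(2),c[2].round(2),'w',pts(q)[3].round(2),'e',pts(q)[1].round(2))
# head cloud
p,d,m=load('scene0');P=cloud(m,d);k=(P[...,2]>.4)&(P[...,0]>0.0)&(P[...,1]<-.08)&(P[...,0]<.45)&(P[...,2]<.9)
print(P[k].min(0),P[k].max(0))
p,d,m=load('top0');T=cloud(m,d)
k=(T[...,2]>.4)&(T[...,1]<-.08)&(T[...,0]<.45);print(T[k].min(0),T[k].max(0))
E
```

```text
[0.26518952 0.56545146 0.2304347 ] (np.float64(0.1687084159932003), array([0.26518952, 0.56545146, 0.2304347 ]), array([0.31736709, 0.42124051, 0.16012658]), np.float64(0.23043469936505662))
0 1 rack [-0.18  0.03  2.06 -0.    1.05 -1.75] 0.145 [0.26 0.03 0.52] [0.34 0.03 0.65] w [ 0.47 -0.    0.4 ] e [0.02 0.05 0.72]
0 1 foot [-0.33  0.4   1.63  0.    1.12 -1.9 ] 0.088 [ 0.27 -0.01  0.58] [ 0.31 -0.01  0.66] w [ 0.62 -0.13  0.4 ] e [ 0.17 -0.    0.69]
0 1 grip [ 0.01  0.37  1.67 -0.    1.1  -1.56] 0.094 [0.32 0.08 0.55] [0.36 0.08 0.63] w [0.61 0.09 0.4 ] e [0.15 0.06 0.69]
0 -1 rack [-0.18  0.03  2.06 -0.    1.05  1.39] 0.145 [0.26 0.03 0.52] [0.34 0.03 0.65] w [ 0.47 -0.    0.4 ] e [0.02 0.05 0.72]
0 -1 foot [-0.33  0.4   1.63 -0.    1.12  1.24] 0.088 [ 0.27 -0.01  0.58] [ 0.31 -0.01  0.66] w [ 0.62 -0.13  0.4 ] e [ 0.17 -0.    0.69]
0 -1 grip [ 0.01  0.37  1.67 -0.    1.1   1.58] 0.094 [0.32 0.08 0.55] [0.36 0.08 0.63] w [0.61 0.09 0.4 ] e [0.15 0.06 0.69]
0.3 1 rack [-0.22 -0.19  2.3   0.1   0.74 -1.85] 0.172 [0.19 0.04 0.5 ] [ 0.19 -0.12  0.57] w [ 0.37 -0.    0.39] e [-0.06  0.
[... 1485 characters left out ...]
k None
0.7 1 foot None
0.7 1 grip None
0.7 -1 rack None
0.7 -1 foot [-0.49  0.1   2.16  0.93  0.38  0.29] 0.108 [ 0.23 -0.03  0.51] [ 0.23 -0.12  0.57] w [ 0.42 -0.13  0.33] e [0.06 0.03 0.72]
0.7 -1 grip None
0.9 1 rack None
0.9 1 foot [-0.54  0.12  2.26  1.73  0.42  2.61] 0.114 [ 0.18 -0.02  0.52] [ 0.19 -0.12  0.57] w [ 0.37 -0.13  0.28] e [0.07 0.02 0.72]
0.9 1 grip None
0.9 -1 rack None
0.9 -1 foot [-0.54  0.12  2.26  1.73  0.42 -0.53] 0.114 [ 0.18 -0.02  0.52] [ 0.19 -0.12  0.57] w [ 0.37 -0.13  0.28] e [0.07 0.02 0.72]
0.9 -1 grip None
[ 0.05314408 -0.42985484  0.60768503] [ 0.31868941 -0.12773163  0.69488027]
[ 0.21613774 -0.37213833  0.61457943] [ 0.32169221 -0.0800441   0.72402931]
```

```bash
python3 - <<'E'
from h import *; from arm import *
q0=np.array(monitor.current_q())
def ik(P,t,f=-1,up=0,yaw=0):
    o=tool(t,yaw,f); z=R.from_euler('xyz',o).apply([0,0,1]); return np.array(planner.solve_ik(np.array(P)+[0,0,up]+.019*z,o))
G=ik([.467,-.004,.089],.5,up=.13)
print(G.round(2),clear(G)[0],pts(G)[3])
best=[]
for q2 in np.arange(-.9,.3,.1):
  for q3 in np.arange(1.4,2.56,.1):
    for q5 in (.3,.6,1.,1.4):
      A=np.array([q0[0],q2,q3,0,q5,q0[5]]); B=A.copy(); B[0]=G[0]; B[5]=G[5]
      a=path(q0,A,15);b=path(A,B,25);c=path(B,G,15)
      best.append((min(a[0],b[0],c[0]),a[-1],b[-1],A,B,a,b,c))
best=[b for b in best if min(b[1],b[2])>.15]
best.sort(key=lambda b:-b[0])
for b in best[:4]: print(b)
for up in (0,.03,.06,.1):
  for t in (.4,.5,.6,.65):
    try: q=ik([.62,-.131,.089],t,up=up);print(up,t,clear(q)[0].round(3),clear(q)[1:3],q.round(2))
    except Exception as e: print(up,t,None)
E
```

```text
[-0.26 -0.56  2.34  0.16  0.88  1.23] 0.13895567302066375 [ 0.31605499 -0.00390346  0.49535075]
(np.float64(0.139), np.float64(0.168), np.float64(0.168), array([ 1.00592058, -0.9       ,  2.5       ,  0.        ,  1.4       ,
       -0.12612797]), array([-0.26398549, -0.9       ,  2.5       ,  0.        ,  1.4       ,
        1.23436771]), (np.float64(0.152), np.float64(0.42857142857142855), array([-0.075, -0.033,  0.566]), array([ 0.05, -0.12,  0.57]), 'zmin', np.float64(0.168)), (np.float64(0.155), np.float64(1.0), array([0.236, 0.018, 0.499]), array([ 0.229, -0.12 ,  0.57 ]), 'zmin', np.float64(0.168)), (np.float64(0.139), np.float64(1.0), array([ 0.316, -0.004,  0.495]), array([ 0.3 , -0.12,  0.57]), 'zmin', np.float64(0.168)))
(np.float64(0.139), np.float64(0.17), np.float64(0.17), array([ 1.00592058, -0.7       ,  2.4       ,  0.        ,  1.4       ,
       -0.12612797]), array([-0.26398549, -0.7       ,  2.4       ,  0.        ,  1.4       ,
        1.23436771]), (np.float64(0.148), np.float64(0.2857142857142857), array([0.211, 0.48 , 0.247]), array([0.325, 0.413, 0.182]), 'z
[... 3100 characters left out ...]
 2.08  0.49  0.56  0.76]
0.06 0.65 0.096 (array([ 0.26779047, -0.04836118,  0.50654919]), array([ 0.26428571, -0.12      ,  0.57      ])) [-0.47 -0.01  2.11  0.59  0.52  0.66]
0.1 0.4 0.072 (array([ 0.3168714 , -0.05223455,  0.55381196]), array([ 0.3 , -0.12,  0.57])) [-0.41  0.04  1.9   0.21  0.85  1.05]
0.1 0.5 0.071 (array([ 0.31598129, -0.05986879,  0.53497386]), array([ 0.3 , -0.12,  0.57])) [-0.43 -0.01  1.98  0.3   0.74  0.96]
0.1 0.6 0.077 (array([ 0.30456296, -0.06282308,  0.5182496 ]), array([ 0.3 , -0.12,  0.57])) [-0.46 -0.06  2.05  0.43  0.64  0.83]
0.1 0.65 0.083 (array([ 0.29383747, -0.06165998,  0.51185002]), array([ 0.3 , -0.12,  0.57])) [-0.47 -0.07  2.09  0.51  0.6   0.75]
```

```bash
python3 - <<'E'
from h import *; from arm import *
q0=np.array(monitor.current_q())
o=tool(.5,0,-1); z=R.from_euler('xyz',o).apply([0,0,1])
G=np.array(planner.solve_ik(np.array([.467,-.004,.219])+.019*z,o))
A=np.array([q0[0],-.5,2.3,0,1.4,q0[5]]); B=A.copy(); B[0]=G[0]; B[5]=G[5]
for q in (A,B,G): r.movej(list(q)); print(monitor.current_t(),monitor.current_eef_pos(),monitor.current_force().round(1) if hasattr(monitor.current_force(),'round') else monitor.current_force())
cap('wrist','w1')
E
```

```text
1.375 [0.09741382 0.30044986 0.16449642] [-0.3 -0.1  0.5]
2.775 [ 0.31477003 -0.00316779  0.16355949] [0.1 0.1 0.1]
3.4417 [ 0.47520807 -0.00289288  0.20170358] [-0.4  0.5  0.6]
```

View pics/w1.png

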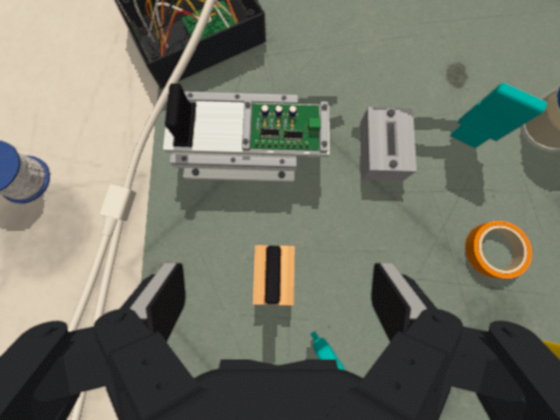

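The wrist view shows the rack and black head at (273,275), a teal decoy at (320,345), the foot slot at (391,139), the carrier grip at (179,115) and the carrier front at (329,130). Measuring by rays onto planes.

```bash
cat > meas.py <<'E'
from h import *
def rect(mask,near):
    c,_=cv2.findContours(mask.astype(np.uint8),cv2.RETR_EXTERNAL,cv2.CHAIN_APPROX_NONE)
    c=[k for k in c if cv2.contourArea(k)>30]; c.sort(key=lambda k:np.hypot(*(k.reshape(-1,2).mean(0)-near)))
    return c[0].reshape(-1,2).astype(float)
def plan(m,c,z):
    P=np.array([onplane(m,u,v,z)[:2] for u,v in c]).astype(np.float32)
    return cv2.minAreaRect(P*1000)
E
python3 - <<'E'
from meas import *
for n,R_,B_,F_ in (('w1',(273,250),(273,275),(391,139)),('top0',(276,250),(283,240),(327,186))):
    p,d,m=load(n); P=cloud(m,d); hsv=cv2.cvtColor(p,cv2.COLOR_BGR2HSV); H,S,V=[hsv[...,i].astype(int) for i in range(3)]
    print(n)
    v,u=np.mgrid[0:420,0:560]
    loc=lambda c,r:(abs(u-c[0])<r)&(abs(v-c[1])<r)
    k=loc(B_,45)&(((H<22)&(S>90)&(V>90))|((V<70)&(P[...,2]>.06)&loc(B_,32)))&(P[...,2]>.025)
    print('rack',plan(m,rect(k&(P[...,2]<.2),B_),.036))
    k=loc(B_,40)&(P[...,2]>.09)&(P[...,2]<.13)&(V<70)
    c=rect(k,B_); print('head',plan(m,c,.106),np.median(P[k][:,2]))
    k=loc(F_,60)&(P[...,2]>.028)&(P[...,2]<.045); c=rect(k,F_); print('foot',plan(m,c,.036),k.sum())
    q=loc(F_,20)&(V<110); print('slot mask px',q.sum())
    cc,_=cv2.findContours(q.astype(np.uint8),cv2.RETR_EXTERNAL,cv2.CHAIN_APPROX_NONE)
    for x in cc:
        if len(x)>8: print('  ',plan(m,x.reshape(-1,2).astype(float),.036))
p,d,m=load('w1')
a=cv2.resize(p[70:200,150:430],(800,371),interpolation=cv2.INTER_CUBIC); cv2.imwrite('pics/w1c.png',a)
E
```

```text
w1
rack ((470.21539306640625, 2.141450881958008), (39.905948638916016, 57.703277587890625), 88.92528533935547)
head ((470.03717041015625, 1.6223280429840088), (43.94013214111328, 10.25960922241211), 0.07045312225818634) 0.10534156606179462
foot ((615.3668212890625, -125.01689147949219), (52.00791549682617, 76.59561920166016), 88.30794525146484) 2891
slot mask px 217
   ((616.08935546875, -125.96451568603516), (7.457108020782471, 36.57566833496094), 88.31134033203125)
top0
rack ((471.6110534667969, -0.2323455810546875), (35.78404235839844, 52.11172866821289), 89.41526794433594)
head ((470.8304443359375, -0.16691064834594727), (7.771122932434082, 38.72853088378906), 89.41847229003906) 0.105231757838257
foot ((618.4779052734375, -128.00897216796875), (50.05357360839844, 72.97713470458984), 89.05804443359375) 711
slot mask px 311
   ((615.0084228515625, -168.59039306640625), (28.246177673339844, 15.605588912963867), 67.39550018310547)
   ((618.4102172851562, -129.33657836914062), (2.7773265838623047, 33.533119201660156), 88.95919799804688)
   ((605.4109497070312, -119.42011260986328), (90.8568344116211, 48.732688903808594), 5.890596866607666)
   ((648.6619873046875, -169.21372985839844), (13.898818969726562, 26.348894119262695), 6.605100154876709)
   ((652.486083984375, -78.51448059082031), (5.559911727905273, 11.236771583557129), 89.15699768066406)
```

View pics/w1c.png

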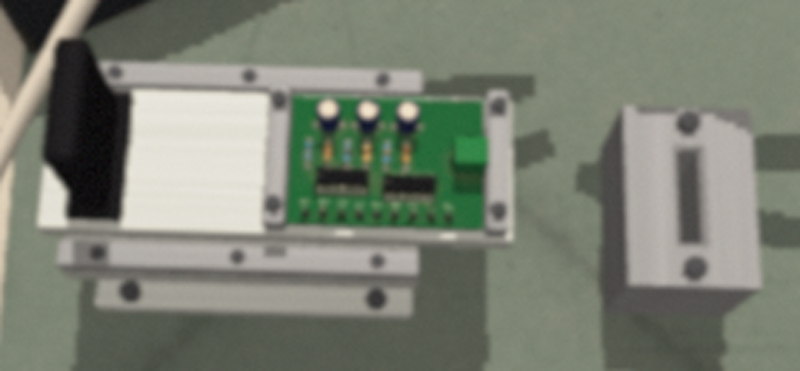

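```bash
python3 - <<'E'
from h import *; from arm import *
q0=np.array(monitor.current_q())
def ik(P,t,up=0,yaw=0,q=None):
    o=tool(t,yaw,-1); z=R.from_euler('xyz',o).apply([0,0,1]); s=planner.solve_ik(np.array(P)+[0,0,up]+.019*z,o); return None if s is None else np.array(s)
for t in (.5,.55,.6):
    for n,P in dict(rack=[.470,.001,.089],foot=[.617,-.127,.089]).items():
        for up in (0,.04,.08):
            q=ik(P,t,up,-.02)
            print(t,n,up,None if q is None else (q.round(2),clear(q)[0].round(3),path(q0,q)[0]))
E
```

```text
0.5 rack 0 (array([-0.24, -0.31,  2.45,  0.21,  0.52,  1.2 ]), np.float64(0.188), np.float64(0.14))
0.5 rack 0.04 (array([-0.24, -0.4 ,  2.42,  0.17,  0.64,  1.24]), np.float64(0.184), np.float64(0.14))
0.5 rack 0.08 (array([-0.24, -0.48,  2.39,  0.15,  0.75,  1.27]), np.float64(0.172), np.float64(0.14))
0.5 foot 0 (array([-0.42,  0.13,  2.04,  0.38,  0.53,  0.88]), np.float64(0.102), np.float64(0.102))
0.5 foot 0.04 (array([-0.42,  0.06,  2.03,  0.33,  0.61,  0.94]), np.float64(0.094), np.float64(0.094))
0.5 foot 0.08 (array([-0.42,  0.  ,  2.  ,  0.3 ,  0.69,  0.98]), np.float64(0.081), np.float64(0.081))
0.55 rack 0 (array([-0.25, -0.34,  2.48,  0.26,  0.47,  1.14]), np.float64(0.191), np.float64(0.14))
0.55 rack 0.04 (array([-0.25, -0.44,  2.46,  0.21,  0.59,  1.2 ]), np.float64(0.189), np.float64(0.14))
0.55 rack 0.08 (array([-0.25, -0.52,  2.43,  0.18,  0.7 ,  1.24]), np.float64(0.178), np.float64(0.14))
0.55 foot 0 (array([-0.44,  0.12,  2.08,  0.47,  0.48,  0.79]), np.float64(0.105), np.float64(0.105))
0.55 foot 0.04 (array([-0.44,  0.04,  2.06,  0.41,  0.56,  0.86]), np.float64(0.097), np.float64(0.097))
0.55 foot 0.08 (array([-0.44, -0.02,  2.04,  0.36,  0.64,  0.92]), np.float64(0.085), np.float64(0.085))
0.6 rack 0 (array([-0.26, -0.36,  2.52,  0.33,  0.42,  1.07]), np.float64(0.195), np.float64(0.14))
0.6 rack 0.04 (array([-0.26, -0.47,  2.5 ,  0.26,  0.54,  1.15]), np.float64(0.194), np.float64(0.14))
0.6 rack 0.08 (array([-0.26, -0.56,  2.47,  0.22,  0.66,  1.2 ]), np.float64(0.184), np.float64(0.14))
0.6 foot 0 (array([-0.45,  0.11,  2.11,  0.59,  0.43,  0.67]), np.float64(0.107), np.float64(0.107))
0.6 foot 0.04 (array([-0.45,  0.03,  2.1 ,  0.5 ,  0.51,  0.77]), np.float64(0.101), np.float64(0.101))
0.6 foot 0.08 (array([-0.45, -0.04,  2.08,  0.43,  0.59,  0.84]), np.float64(0.09), np.float64(0.09))
```

```bash
python3 - <<'E'
from h import *; from arm import *
o=tool(.55,-.02,-1); z=R.from_euler('xyz',o).apply([0,0,1])
for n,P in (('w2f',[.617,-.127,.159]),('w2r',[.470,.001,.159])):
    q=planner.solve_ik(np.array(P)+.019*z,o); r.movej(list(q)); print(monitor.current_t(),monitor.current_eef_pos(),monitor.current_ee_rot()); cap('wrist',n)
a=np.hstack([cv2.imread('pics/w2f.png'),cv2.imread('pics/w2r.png')]); cv2.imwrite('pics/w2.png',cv2.resize(a,(800,300),interpolation=cv2.INTER_AREA))
E
```

```text
4.3167 [ 0.62616927 -0.12652625  0.14215097] [-2.59362495e+00  1.12495372e-03 -1.59036450e+00]
5.1667 [0.48113374 0.00077239 0.14468485] [-2.58772562e+00 -1.01085948e-03 -1.58993033e+00]
```

View pics/w2.png

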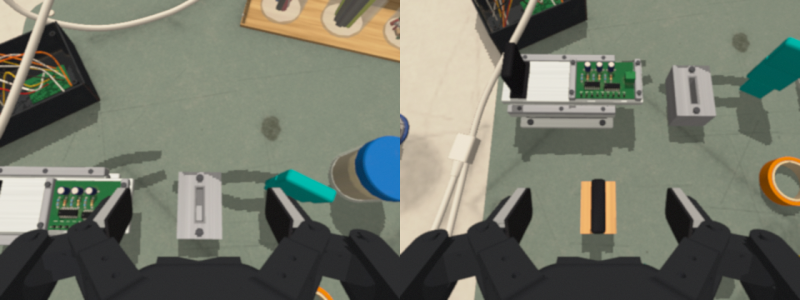

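In the left picture (pixels in the 0.714-scaled pair) the foot slot is at about (199,205), with a teal decoy at (300,187) just beyond the right finger. In the right picture the rack and black head are centred between the fingers at about (598,207).

```bash
python3 - <<'E'
from meas import *
v,u=np.mgrid[0:420,0:560]
loc=lambda c,rx,ry:(abs(u-c[0])<rx)&(abs(v-c[1])<ry)
p,d,m=load('w2f');P=cloud(m,d);V=p.max(2)
C=(278,287)
k=loc(C,45,60)&(P[...,2]>.028)&(P[...,2]<.045); k=cv2.morphologyEx(k.astype(np.uint8),cv2.MORPH_CLOSE,np.ones((15,15))); print('foot',plan(m,rect(k,C),.036))
q=loc(C,14,30)&(V<105); 
a=cv2.resize(p[220:345,220:335],(552,600),interpolation=cv2.INTER_CUBIC)
for t in (90,105,120,135):
  q=loc(C,12,24)&(V<t)
  cc,_=cv2.findContours(q.astype(np.uint8),cv2.RETR_EXTERNAL,cv2.CHAIN_APPROX_NONE)
  for x in cc:
    if len(x)>8: print('slot',t,x.reshape(-1,2).min(0),x.reshape(-1,2).max(0),plan(m,x.reshape(-1,2).astype(float),.036))
cv2.imwrite('pics/w2fc.png',a)
p,d,m=load('w2r');P=cloud(m,d);hsv=cv2.cvtColor(p,cv2.COLOR_BGR2HSV);H,S,V=[hsv[...,i].astype(int) for i in range(3)]
C=(277,290)
k=loc(C,45,60)&(((H<22)&(S>90)&(V>90))|((V<70)&(P[...,2]>.06)))&(P[...,2]>.025)
wood=((H<22)&(S>90)&(V>70))&loc(C,45,60)&(P[...,2]>.028)
k2=cv2.morphologyEx((wood).astype(np.uint8),cv2.MORPH_CLOSE,np.ones((21,21)))
print('rack',plan(m,rect(k2,C),.036))
k=loc(C,30,60)&(P[...,2]>.09)&(P[...,2]<.13)&(V<70); c=rect(k,C); print('head',plan(m,c,.106),c.min(0),c.max(0))
b=cv2.resize(p[220:345,220:335],(552,600),interpolation=cv2.INTER_CUBIC); cv2.imwrite('pics/w2c.png',cv2.resize(np.hstack([a,b]),(800,435)))
print(P[c.astype(int)[:,1],c.astype(int)[:,0]].min(0))
# teal near rack
p,d,m=load('w1');P=cloud(m,d);hsv=cv2.cvtColor(p,cv2.COLOR_BGR2HSV)
k=(abs(hsv[...,0].astype(int)-88)<8)&(hsv[...,1]>120)&(u>300)&(u<350)&(v>320)&(P[...,2]>.02); print('teal w1',P[k].min(0),P[k].max(0))
p,d,m=load('top0');P=cloud(m,d);hsv=cv2.cvtColor(p,cv2.COLOR_BGR2HSV)
k=(abs(hsv[...,0].astype(int)-88)<8)&(hsv[...,1]>120)&(u>290)&(u<315)&(v>255)&(v<280)&(P[...,2]>.02); print('teal top',P[k].min(0),P[k].max(0))
E
```

```text
foot ((617.2994384765625, -126.5777587890625), (49.90696334838867, 73.86949920654297), 88.30590057373047)
slot 105 [276 264] [282 264] ((634.4620971679688, -127.2274398803711), (4.9540934562683105, 6.123073399066925e-05), 88.82252502441406)
slot 120 [275 264] [283 265] ((634.0543823242188, -127.2190170288086), (6.605465888977051, 0.815721333026886), 88.82249450683594)
slot 135 [282 305] [284 309] ((600.1179809570312, -130.3202362060547), (1.4106694459915161, 3.4524927139282227), 61.04929733276367)
slot 135 [274 264] [284 288] ((624.8512573242188, -127.0299072265625), (8.256837844848633, 19.225858688354492), 88.82316589355469)
rack ((470.1598205566406, 1.9810314178466797), (39.87982177734375, 57.02775573730469), 88.8416519165039)
head ((470.06622314453125, 1.5909333229064941), (10.824430465698242, 44.02248001098633), 88.47834777832031) [268. 251.] [286. 326.]
[ 0.44770384 -0.00414996  0.10252125]
teal w1 [ 0.39841224 -0.05415716  0.03486003] [ 0.44786555 -0.01426536  0.27411885]
teal top [ 0.37837189 -0.06557961  0.06478257] [ 0.41725597 -0.03720944  0.10319555]
```

View pics/w2c.png

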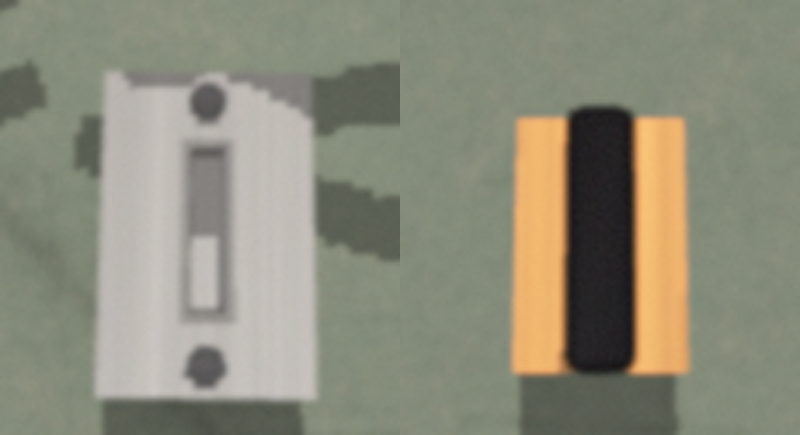

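```bash
python3 - <<'E'
from h import *; from arm import *
p,d,m=load('w2f'); print('slot',onplane(m,279.5,286.1,.036))
print('settled',monitor.current_eef_pos(),monitor.current_ee_rot())
o=tool(.55,-.02,-1); z=R.from_euler('xyz',o).apply([0,0,1])
eoat.command_gripper(.05,40)
P=np.array([.470,.0017,.090])+.019*z
print(P, r.move_linear(list(P),list(o),feed=.12,max_force=12))
r.hold(.1); print(monitor.current_t(),monitor.current_eef_pos(),monitor.current_ee_rot(),monitor.current_force())
eoat.command_gripper(0.0,40)
print(monitor.current_t(),monitor.current_eef_pos(),monitor.current_opening(),monitor.current_force())
cap('wrist','w3')
E
```

```text
slot [ 0.61672728 -0.12725751  0.036     ]
settled [4.81405735e-01 3.47123330e-04 1.44637424e-01] [-2.58830892e+00 -8.30178056e-04 -1.59072800e+00]
[0.47992907 0.00150139 0.07380203] False
6.4833 [0.48086178 0.00127865 0.07507326] [-2.58949077e+00 -5.03162945e-04 -1.59078781e+00] [-0.28920468  0.26130798  0.1501669 ]
6.9 [0.48041506 0.00135252 0.07447795] 0.012704841599106174 [-2.69442411  0.20176913  4.83051322]
```

View pics/w3.png

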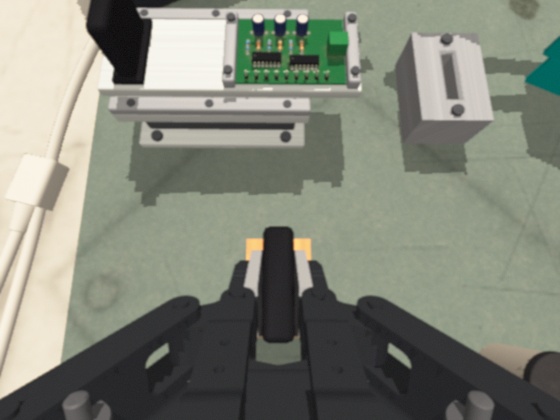

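```bash
python3 - <<'E'
from h import *; from arm import *
o=tool(.55,-.02,-1); z=R.from_euler('xyz',o).apply([0,0,1]); o2=tool(.55,-.029,-1)
P=np.array([.470,.0017,.090])+.019*z
r.move_linear(list(P+[0,0,.055]),list(o),feed=.12)
print('lift',monitor.current_t(),monitor.current_opening(),monitor.current_force())
D=np.array([.1469,-.1289,0])
T=P+D; print('T',T)
q=np.array(planner.solve_ik(list(T+[0,0,.055]),list(o2))); print(clear(q)[0])
r.move_linear(list(T+[0,0,.055]),list(o2),feed=.15)
r.hold(.2)
print(monitor.current_t(),monitor.current_eef_pos(),monitor.current_ee_rot(),monitor.current_force(),monitor.current_opening())
cap('wrist','w4');cap('scene','s4')
a=cv2.imread('pics/s4.png')[170:320,230:430]; b=cv2.imread('pics/w4.png'); cv2.imwrite('pics/sw4.png',np.hstack([cv2.resize(a,(400,300),interpolation=cv2.INTER_CUBIC),cv2.resize(b,(400,300))]))
E
```

```text
lift 7.5583 0.012321361889634666 [-0.53106499 -0.89344785 -1.7113603 ]
T [ 0.62682907 -0.12739861  0.07380203]
0.0936605102408411
9.2083 [ 0.62662054 -0.12697654  0.12894458] [-2.59140486e+00 -7.08748256e-05 -1.59931512e+00] [ 0.46274597 -0.04796564 -1.03207215] 0.012604492909730656
```

View pics/sw4.png

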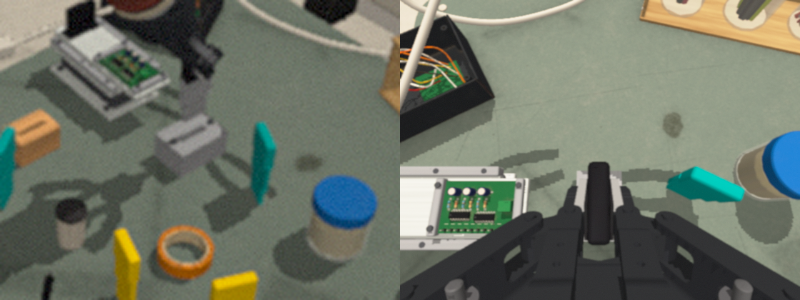

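The left half shows the blade held upright over the foot slot at (190,130). In the right half the black head is at (598,200), centred over the foot. Lowering with a force guard.

```bash
python3 - <<'E'
from h import *; from arm import *
o2=tool(.55,-.029,-1)
T=np.array([.62682907+.0003,-.12739861-.0003,.0738])
s=r.move_linear(list(T+[0,0,.032]),list(o2),feed=.08,max_force=8); print(s,monitor.current_eef_pos(),monitor.current_force())
if not s:
    s=r.move_linear(list(T-[0,0,.002]),list(o2),feed=.04,max_force=8); 
print(s,monitor.current_t(),monitor.current_eef_pos(),monitor.current_force(),monitor.current_torque(),monitor.current_opening())
E
```

```text
False [ 0.62639664 -0.12739968  0.10433484] [ 0.20052636 -1.06732266 -0.61984235]
True 10.4833 [ 0.6269615  -0.12758254  0.07449087] [-1.19236093 -0.5755296   4.82111566] [0.01180427 0.11701997 0.039506  ] 0.012632873906388774
```

```bash
python3 - <<'E'
from h import *; from arm import *
o2=tool(.55,-.029,-1); z=R.from_euler('xyz',o2).apply([0,0,1])
eoat.command_gripper(.045,40)
p=np.array(monitor.current_eef_pos())
print(monitor.current_t(),p,monitor.current_force())
r.move_linear(list(p-z*.06+[0,0,.02]),list(o2),feed=.15)
print(monitor.current_t())
cap('wrist','w5');cap('scene','s5')
a=cv2.imread('pics/s5.png')[170:320,230:430]; b=cv2.imread('pics/w5.png'); cv2.imwrite('pics/sw5.png',np.hstack([cv2.resize(a,(400,300),interpolation=cv2.INTER_CUBIC),cv2.resize(b,(400,300))]))
E
```

```text
10.9 [ 0.62574112 -0.12702214  0.07321768] [-0.16605687 -0.64187883 -0.03381438]
11.5667
```

View pics/sw5.png

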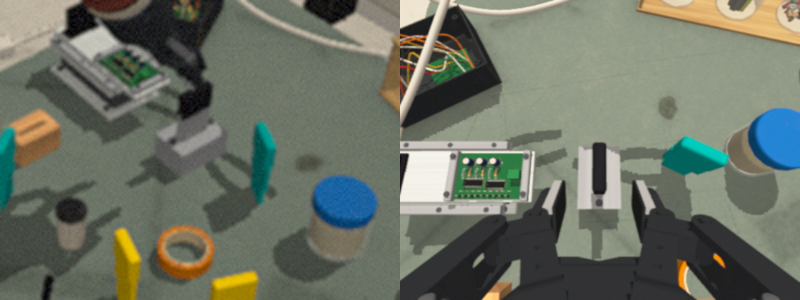

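View pics/w5.png

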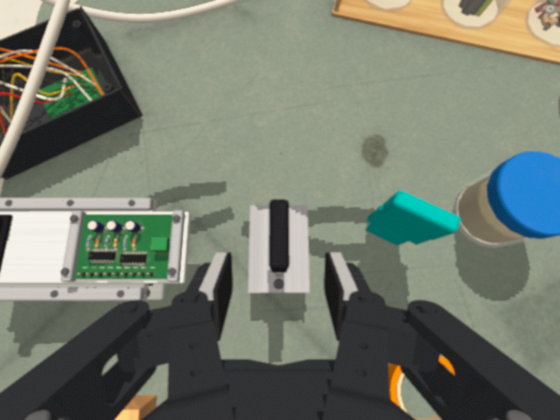

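Both views show the blade upright in the foot, its head at (279,235) in the wrist view and released. The carrier front is at (187,250). Now hovering over the grip to measure.

```bash
python3 - <<'E'
from h import *; from arm import *
o=tool(.45,-.029,-1); z=R.from_euler('xyz',o).apply([0,0,1])
P=np.array([.618,.090,.165])+.019*z
q=np.array(planner.solve_ik(list(P),list(o))); print(q.round(2),clear(q)[0])
r.move_linear(list(P),list(o),feed=.2); r.hold(.1)
print(monitor.current_t(),monitor.current_eef_pos())
cap('wrist','w6'); cap('top','t6')
E
python3 - <<'E'
from meas import *
v,u=np.mgrid[0:420,0:560]
p,d,m=load('w5');P=cloud(m,d);V=p.max(2)
k=(V<70)&(P[...,2]>.09)&(P[...,2]<.12)&(abs(u-279)<20)&(v>190)&(v<280)
c=rect(k,(279,235)); print('head w5',plan(m,c,.106),'ztop',np.median(P[k][:,2]))
E
```

```text
[ 0.03  0.02  1.98 -0.04  0.7   1.66] 0.11875959084556836
13.0083 [0.62603686 0.08878243 0.14757569]
head w5 ((615.5487060546875, -126.97032165527344), (10.968369483947754, 44.53921127319336), 88.26118469238281) ztop 0.10526240751642552
```

View pics/w6.png

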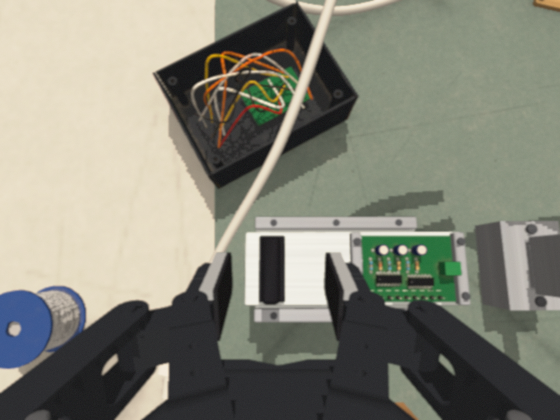

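The grip's black top is centred at (271,269) between the open fingers, the plate rear edge is at u≈246 and the front at u≈470.

```bash
python3 - <<'E'
from meas import *
v,u=np.mgrid[0:420,0:560]
def ana(n,C,rx):
    p,d,m=load(n);P=cloud(m,d);V=p.max(2);z=P[...,2]
    k=(V<75)&(z>.088)&(z<.11)&(abs(u-C[0])<rx)&(abs(v-C[1])<60)
    if k.sum()>20: print(n,'grip',plan(m,rect(k,C),.100),np.median(z[k]),k.sum())
    return p,d,m,P,V
p,d,m,P,V=ana('w6',(271,269),40)
# plate edges: front edge: points with z in .05-.062
def edge(rows,side,u0,u1):
    out=[]
    for vv in rows:
        zz=P[vv,u0:u1,2]; w=np.where((zz>.048))[0]
        if len(w): uu=u0+(w[-1]+.5 if side>0 else w[0]-.5); out.append(onplane(m,uu,vv,.058)[:2])
    return np.array(out)
f=edge(range(242,300,4),1,440,482); print('front w6',np.median(f,0),np.polyfit(f[:,0],f[:,1],1)[0])
b=edge(range(236,256,3),-1,230,270); print('rear w6',np.median(b,0),np.polyfit(b[:,0],b[:,1],1)[0])
# side edges of plate vs white; rails
cv2.imwrite('pics/w6c.png',cv2.resize(p[200:340,220:560],(800,329),interpolation=cv2.INTER_CUBIC))
p,d,m,P,V=ana('w5',(0,0),1)
f=edge(range(215,280,4),1,150,205); print('front w5',np.median(f,0),np.polyfit(f[:,0],f[:,1],1)[0])
p,d,m,P,V=ana('w2r',(165,100),40)
cv2.imwrite('pics/w5c.png',cv2.resize(load('w5')[0][180:310,0:330],(800,315),interpolation=cv2.INTER_CUBIC))
E
```

```text
w6 grip ((621.53271484375, 94.17371368408203), (11.65368938446045, 41.561309814453125), 88.19132232666016) 0.09916611928329443 1238
front w6 [ 0.61516518 -0.05598168] -0.038340771176337024
rear w6 [0.6396232 0.1146237] -0.5428931207944621
front w5 [ 0.61614674 -0.0571707 ] 0.31177416925025614
w2r grip ((616.3080444335938, 90.44274139404297), (15.659331321716309, 48.806121826171875), 89.33748626708984) 0.09863737048993079 1049
```

View pics/w6c.png

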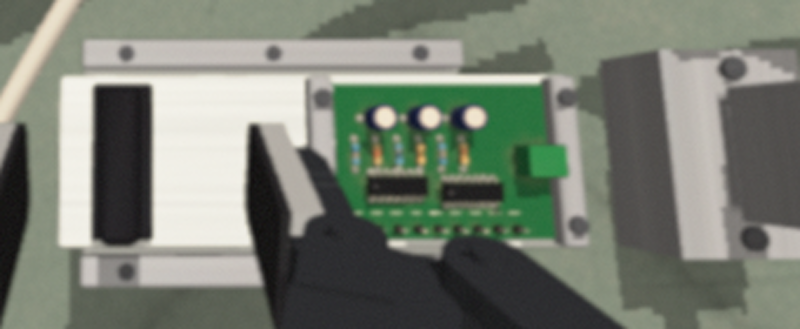

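View pics/w5c.png

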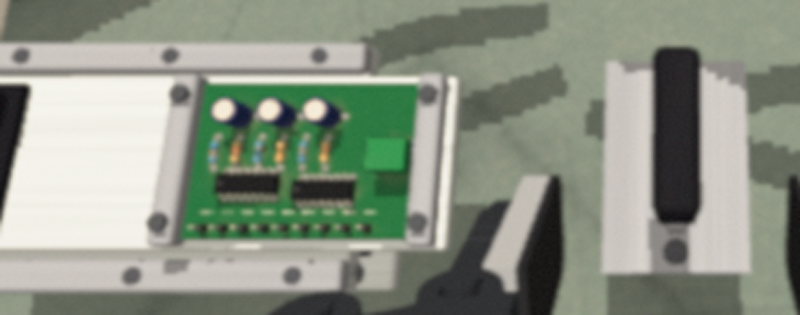

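```bash
python3 - <<'E'
from h import *
p,d,m=load('w6');P=cloud(m,d)
for u,v in ((300,85),(277,150),(258,185),(242,213),(226,243)):
    w=P[v-2:v+3,u-4:u+5].reshape(-1,3); print(w[w[:,2].argmax()].round(3))
p,d,m=load('w2r');P=cloud(m,d)
for u,v in ((690-560,75),(142,95),(122,140),(105,175)):
    w=P[v-3:v+4,u-6:u+7].reshape(-1,3); print(w[w[:,2].argmax()].round(3))
E
```

```text
[0.758 0.066 0.085]
[0.712 0.089 0.072]
[0.687 0.104 0.063]
[0.667 0.117 0.055]
[0.643 0.132 0.046]
[ 0.709  0.16  -0.001]
[0.607 0.097 0.101]
[0.466 0.001 0.304]
[0.466 0.001 0.304]
```

```bash
python3 - <<'E'
from h import *; from arm import *
o=tool(.45,-.030,-1); z=R.from_euler('xyz',o).apply([0,0,1])
eoat.command_gripper(.034,40)
P=np.array([.6212,.0945,.0895])+.019*z
r.move_linear(list(P+[0,0,.03]),list(o),feed=.2)
print('stopped',r.move_linear(list(P),list(o),feed=.1,max_force=8)); r.hold(.1)
f0=np.array(monitor.current_force());print(monitor.current_t(),monitor.current_eef_pos(),f0)
eoat.command_gripper(0.0,80)
print(monitor.current_t(),monitor.current_eef_pos(),monitor.current_opening(),monitor.current_force(),monitor.current_torque())
cap('wrist','w7');cap('scene','s7')
a=cv2.imread('pics/s7.png')[150:300,210:410]; b=cv2.imread('pics/w7.png'); cv2.imwrite('pics/sw7.png',np.hstack([cv2.resize(a,(400,300),interpolation=cv2.INTER_CUBIC),cv2.resize(b,(400,300))]))
E
```

```text
stopped False
14.3 [0.63036003 0.09426216 0.07371226] [-0.08581976 -0.6109349   0.36171123]
14.625 [0.6302209  0.09420706 0.07363232] 0.010973062262665777 [-3.7386185  -0.37494629  6.10324777] [-0.07381001  0.36467076 -0.1430156 ]
```

View pics/sw7.png

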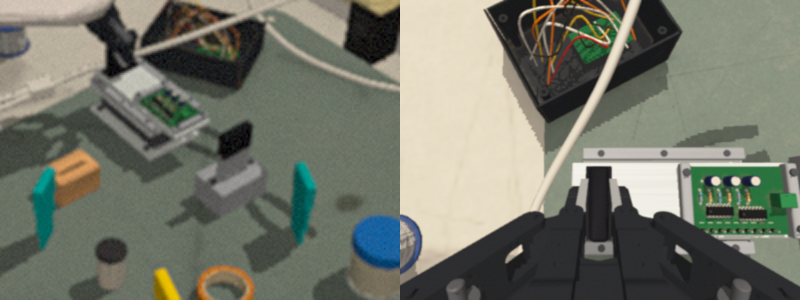

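The fingers hold the grip at (598,200) in the right half, and the carrier lies flat with the blade standing at (237,150) in the left half. Sliding now, most of the gap first.

```bash
python3 - <<'E'
from h import *; from arm import *
o=tool(.45,-.030,-1); z=R.from_euler('xyz',o).apply([0,0,1])
P=np.array([.6212,.0945,.0895])+.019*z; u=np.array([-.030,-1,0])
for s in (.03,.058):
    print(s,r.move_linear(list(P+u*s),list(o),feed=.06,max_force=14),monitor.current_t(),monitor.current_eef_pos(),np.round(monitor.current_force(),2),np.round(monitor.current_torque(),2))
    if s>.05: r.hold(.1)
cap('wrist','w8');cap('scene','s8')
a=cv2.imread('pics/s8.png')[150:300,210:410]; b=cv2.imread('pics/w8.png'); cv2.imwrite('pics/sw8.png',np.hstack([cv2.resize(a,(400,300),interpolation=cv2.INTER_CUBIC),cv2.resize(b,(400,300))]))
E
```

```text
0.03 False 15.375 [0.6296052  0.06406062 0.07362515] [-1.15  0.92  6.96] [ 0.21 -0.02  0.02]
0.058 False 15.9917 [0.6288485  0.03613342 0.07366356] [-0.35  1.55  5.57] [ 0.26 -0.09 -0.01]
```

View pics/sw8.png

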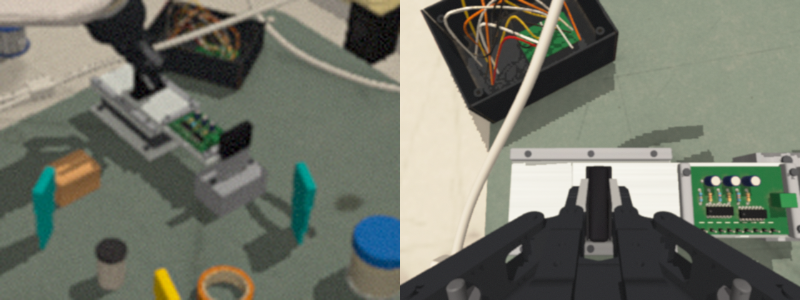

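The carrier front is now near the blade at about (222,150) in the left half. Creeping to contact with a light force guard.

```bash
python3 - <<'E'
from h import *; from arm import *
o=tool(.45,-.030,-1); z=R.from_euler('xyz',o).apply([0,0,1])
P=np.array([.6212,.0945,.0895])+.019*z; u=np.array([-.030,-1,0])
r.hold(.2); print(np.round(monitor.current_force(),2),monitor.current_eef_pos())
for s in (.062,.064,.066,.067,.068,.069,.070,.071,.072):
    st=r.move_linear(list(P+u*s),list(o),feed=.01,max_force=3)
    print(s,st,monitor.current_t(),np.round(monitor.current_eef_pos(),4),np.round(monitor.current_force(),2),np.round(monitor.current_torque(),2))
    if st: break
E
```

```text
[-0.28  2.19  5.56] [0.62880487 0.03613577 0.07360724]
0.062 True 16.6 [0.6288 0.0362 0.0737] [-0.36  0.04  2.96] [ 0.03  0.16 -0.02]
```

```bash
python3 - <<'E'
from h import *; from arm import *
o=tool(.45,-.030,-1); z=R.from_euler('xyz',o).apply([0,0,1])
P=np.array([.6212,.0945,.0895])+.019*z; u=np.array([-.030,-1,0])
for s in (.060,.062,.064,.065,.066,.067,.068):
    st=r.move_linear(list(P+u*s),list(o),feed=.01,max_force=5)
    print(s,st,round(monitor.current_t(),2),np.round(monitor.current_eef_pos(),4),np.round(monitor.current_force(),2),np.round(monitor.current_torque(),2))
    if st: break
cap('wrist','w9');cap('scene','s9');cap('top','t9')
a=cv2.imread('pics/s9.png')[180:255,280:380]; b=cv2.imread('pics/t9.png')[150:225,240:340]; cv2.imwrite('pics/sw9.png',np.hstack([cv2.resize(a,(400,300),interpolation=cv2.INTER_CUBIC),cv2.resize(b,(400,300),interpolation=cv2.INTER_CUBIC)]))
E
```

```text
0.06 True 16.81 [0.6288 0.0361 0.0737] [0.4  0.57 3.51] [ 0.01  0.13 -0.03]
```

View pics/sw9.png

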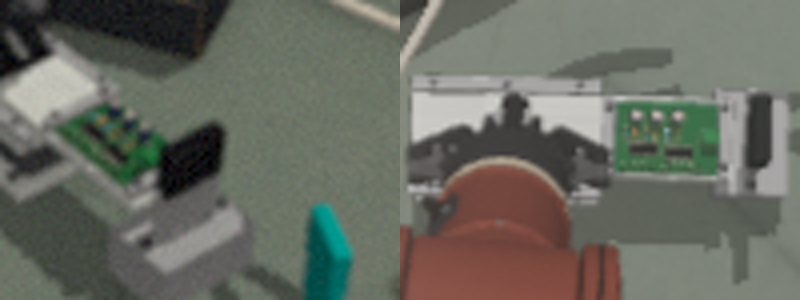

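View pics/w9.png

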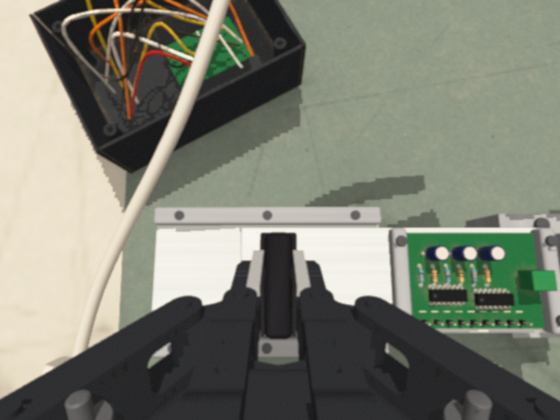

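Top view: front end at u≈722 and the blade around 745–770 in the crop, so a gap of several mm remains. The light guard was tripped by start-up transients, so I'll go in 1–2 mm steps with a force reading after each.

```bash
python3 - <<'E'
from h import *; from arm import *
o=tool(.45,-.030,-1); z=R.from_euler('xyz',o).apply([0,0,1])
P=np.array([.6212,.0945,.0895])+.019*z; u=np.array([-.030,-1,0])
for s in (.060,.062,.064,.065,.066,.067,.068,.069,.070):
    st=r.move_linear(list(P+u*s),list(o),feed=.012,max_force=10); r.hold(.1)
    f=np.array(monitor.current_force()); print(s,st,round(monitor.current_t(),2),np.round(monitor.current_eef_pos(),4),np.round(f,2),np.round(monitor.current_torque(),2))
    if st or f[1]>4.5: break
E
```

```text
0.06 False 17.43 [0.6288 0.0352 0.0737] [0.52 6.45 4.78] [ 0.82 -0.2   0.4 ]
```

```bash
python3 - <<'E'
from h import *
print(np.round(monitor.current_force(),2),np.round(monitor.current_torque(),2),monitor.current_eef_pos())
cap('scene','s10');cap('top','t10');cap('wrist','w10')
p,d,m=load('t10')
print(onplane(m,320.5,185,.058),onplane(m,327,183,.106),onplane(m,332.5,183,.106))
a=cv2.imread('pics/s10.png')[195:245,290:350]; b=cv2.imread('pics/t10.png')[160:210,295:355]; cv2.imwrite('pics/sw10.png',np.hstack([cv2.resize(a,(400,333),interpolation=cv2.INTER_CUBIC),cv2.resize(b,(400,333),interpolation=cv2.INTER_CUBIC)]))
cv2.imwrite('pics/w10c.png',cv2.resize(cv2.imread('pics/w10.png')[190:350,360:560],(750,600),interpolation=cv2.INTER_CUBIC))
E
```

```text
[0.52 6.45 4.78] [ 0.82 -0.2   0.4 ] [0.62882896 0.03521326 0.07369396]
[ 0.6156276  -0.10787564  0.058     ] [ 0.61428859 -0.12049221  0.106     ] [ 0.6141451  -0.13486217  0.106     ]
```

View pics/sw10.png

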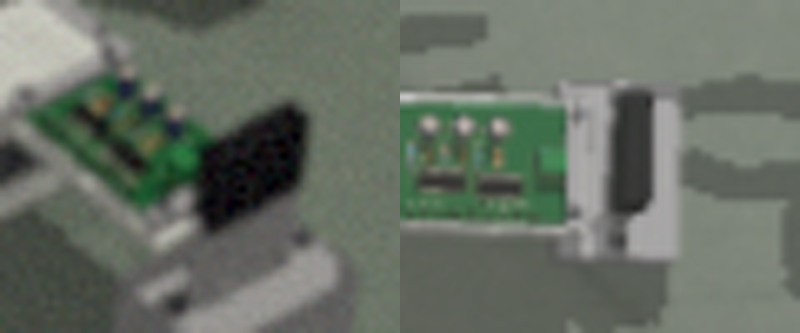

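View pics/w10c.png

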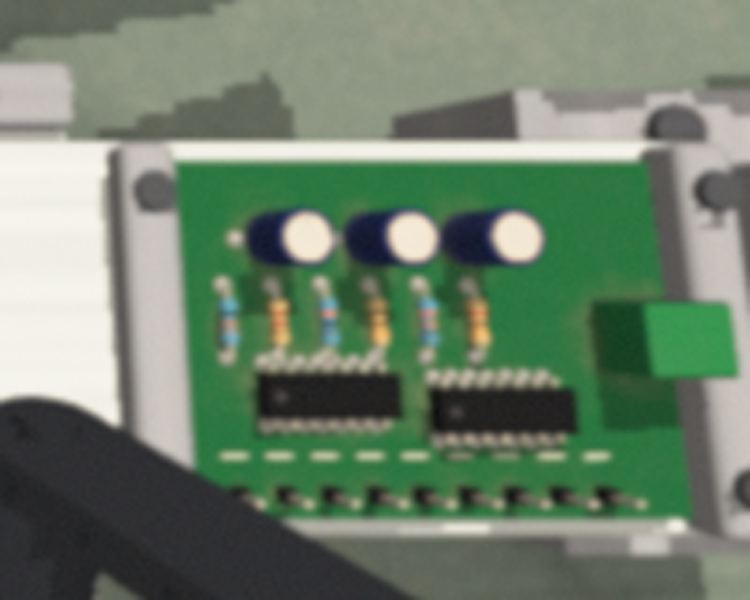

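```bash
python3 - <<'E'
from h import *
from arm import *
p,d,m=load('w5')
print('w5 front',onplane(m,188.5,246,.058),'foot L/R',onplane(m,250,246,.036),onplane(m,309,246,.036),'head L/R',onplane(m,654*.4125,235,.106),onplane(m,698*.4125,235,.106))
p,d,m=load('w6')
print('w6 front',onplane(m,220+590*.425,200+230*.425,.058),onplane(m,220+580*.425,200+100*.425,.058),'rear',onplane(m,220+58*.425,200+160*.425,.058))
p,d,m=load('s10')
I=cv2.resize(p[180:260,270:370],(800,640),interpolation=cv2.INTER_CUBIC)[:600]
for y,c in ((-.114,(0,0,255)),(-.124,(0,255,255))):
    for x in (.588,.644):
        u,v=proj(m,[x-.0,y,.058]); cv2.circle(I,(int((u-270)*8+4),int((v-180)*8+4)),4,c,-1)
cv2.imwrite('pics/s10c.png',I)
q=np.array(monitor.current_q()); print(clear(q))
E
```

```text
w5 front [ 0.61690108 -0.05728011  0.058     ] foot L/R [ 0.61865115 -0.10301724  0.036     ] [ 0.61715344 -0.15276798  0.036     ] head L/R [ 0.61508075 -0.12147092  0.106     ] [ 0.61473704 -0.13286635  0.106     ]
w6 front [ 0.59442435 -0.05663144  0.058     ] [ 0.63617749 -0.05860277  0.058     ] rear [0.62197209 0.11476349 0.058     ]
(np.float64(0.14862473792387632), array([0.26096749, 0.05754227, 0.52105939]), array([0.34592405, 0.0501519 , 0.64278481]), np.float64(0.07365580907567065))
```

View pics/s10c.png

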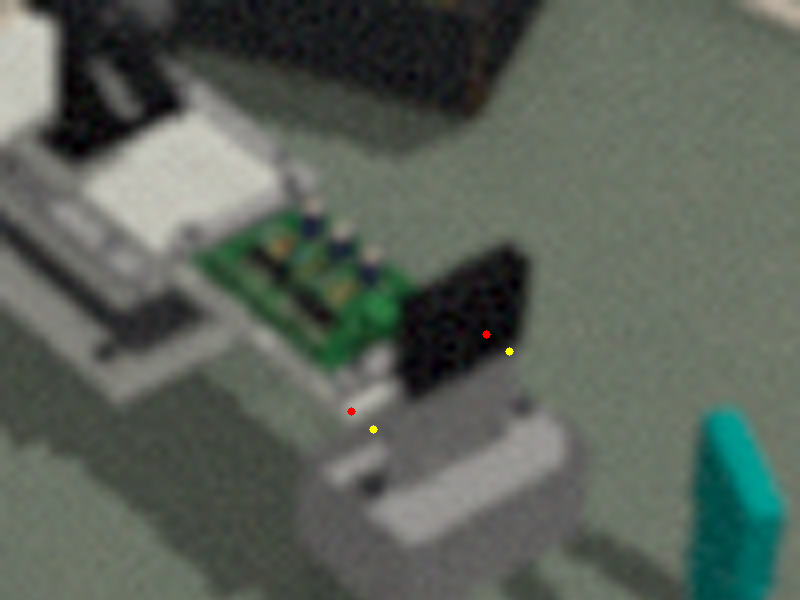

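```bash
python3 - <<'E'
from h import *; from arm import *
o=tool(.45,-.030,-1); z=R.from_euler('xyz',o).apply([0,0,1])
P=np.array([.6212,.0945,.0895])+.019*z; u=np.array([-.030,-1,0])
print(P+u*.06, monitor.current_ee_rot(), o, monitor.current_opening())
def rep(s,st): print(s,st,round(monitor.current_t(),2),np.round(monitor.current_eef_pos(),4),np.round(monitor.current_force(),2),np.round(monitor.current_torque(),2))
for s in (.058,.056,.058,.060,.061):
    st=r.move_linear(list(P+u*s),list(o),feed=.02,max_force=10);rep(s,st);r.hold(.15); rep(s,st)
    if s>.058 and monitor.current_force()[1]>8: break
E
```

```text
[0.62766063 0.03425211 0.07239151] [-2.68888573e+00  1.01823053e-03 -1.60029511e+00] [-2.69159265  0.         -1.60079633] 0.01077890846703188
0.058 False 17.83 [0.6289 0.0361 0.0737] [0.93 0.13 5.95] [ 0.   -0.12 -0.01]
0.058 False 17.98 [0.6289 0.0361 0.0736] [0.41 1.31 5.07] [ 0.   -0.12  0.05]
0.056 False 18.23 [0.629  0.0375 0.0736] [-0.25 -2.    6.04] [-0.36 -0.06 -0.27]
0.056 False 18.38 [0.629  0.0375 0.0736] [ 0.63 -3.05  5.86] [-0.35 -0.02 -0.18]
0.058 False 18.63 [0.6289 0.0364 0.0736] [0.56 2.14 5.97] [ 0.33 -0.2   0.07]
0.058 False 18.78 [0.6289 0.0365 0.0737] [0.22 2.58 5.27] [ 0.34 -0.17  0.06]
0.06 False 19.03 [0.6288 0.0349 0.0737] [1.65 4.55 5.66] [ 0.63 -0.22  0.31]
0.06 False 19.18 [0.6288 0.0349 0.0737] [-0.02  2.81  4.92] [ 0.62 -0.18  0.28]
0.061 False 19.43 [0.6288 0.0342 0.0737] [1.51 5.09 5.44] [ 0.79 -0.15  0.38]
0.061 False 19.58 [0.6288 0.0342 0.0737] [1.4  5.15 5.74] [ 0.81 -0.2   0.37]
```

```bash
python3 - <<'E'
from h import *; from arm import *
o=tool(.45,-.030,-1); z=R.from_euler('xyz',o).apply([0,0,1])
P=np.array([.6212,.0945,.0895])+.019*z; u=np.array([-.030,-1,0])
for s in (.062,.063,.064,.065,.066,.067,.068):
    st=r.move_linear(list(P+u*s),list(o),feed=.02,max_force=10);r.hold(.08)
    f=np.array(monitor.current_force());y=monitor.current_eef_pos(); lag=y[1]-(P+u*s)[1]
    print(s,st,round(monitor.current_t(),2),np.round(y,4),round(lag*1000,2),np.round(f,2),np.round(monitor.current_torque(),2))
    if f[1]>8 or lag>.0013: break
cap('scene','s11');cap('top','t11')
a=cv2.imread('pics/s11.png')[180:260,270:370]; b=cv2.imread('pics/t11.png')[150:220,290:360]
cv2.imwrite('pics/sw11.png',np.hstack([cv2.resize(a,(450,360),interpolation=cv2.INTER_CUBIC),cv2.resize(b,(350,360),interpolation=cv2.INTER_CUBIC)]))
E
```

```text
0.062 False 19.92 [0.6288 0.0333 0.0737] 1.07 [0.54 5.74 5.88] [ 0.93 -0.13  0.43]
0.063 False 20.25 [0.6287 0.0324 0.0737] 1.1 [0.51 6.07 6.74] [ 0.93 -0.2   0.4 ]
0.064 False 20.58 [0.6287 0.0314 0.0737] 1.14 [-0.24  6.49  5.89] [ 0.97 -0.22  0.44]
0.065 False 20.92 [0.6287 0.0304 0.0737] 1.13 [0.38 7.34 6.83] [ 0.97 -0.14  0.46]
0.066 False 21.25 [0.6286 0.0294 0.0737] 1.16 [-0.16  6.61  6.5 ] [ 1.02 -0.18  0.46]
0.067 False 21.58 [0.6286 0.0284 0.0737] 1.16 [0.08 5.18 6.47] [ 1.   -0.15  0.44]
0.068 False 21.92 [0.6286 0.0274 0.0737] 1.16 [0.34 6.64 6.64] [ 1.02 -0.22  0.43]
```

View pics/sw11.png

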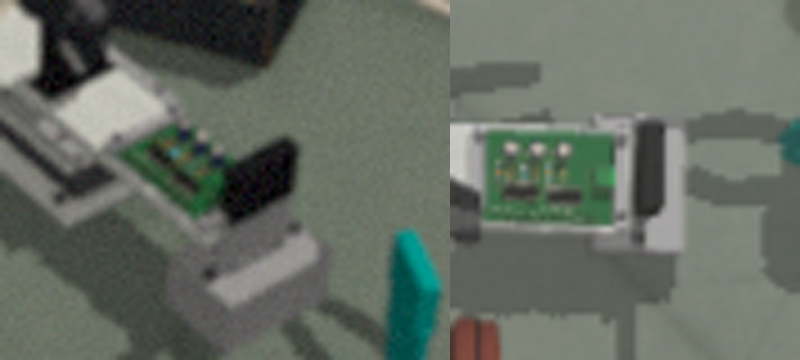

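```bash
python3 - <<'E'
from h import *; from arm import *
o=tool(.45,-.030,-1); z=R.from_euler('xyz',o).apply([0,0,1])
P=np.array([.6212,.0945,.0895])+.019*z; u=np.array([-.030,-1,0])
for s in np.arange(.0686,.0745,.0006):
    st=r.move_linear(list(P+u*s),list(o),feed=.02,max_force=10);r.hold(.05)
    f=np.mean([monitor.current_force() for _ in range(3)],0);y=monitor.current_eef_pos(); lag=y[1]-(P+u*s)[1]
    print(round(s,4),st,round(monitor.current_t(),2),np.round(y,4),round(lag*1000,2),np.round(f,2),np.round(monitor.current_torque(),2))
    if f[1]>9.5 or lag>.00132: break
cap('scene','s12');cap('top','t12')
a=cv2.imread('pics/s12.png')[180:260,270:370]; b=cv2.imread('pics/t12.png')[150:220,290:360]
cv2.imwrite('pics/sw12.png',np.hstack([cv2.resize(a,(450,360),interpolation=cv2.INTER_CUBIC),cv2.resize(b,(350,360),interpolation=cv2.INTER_CUBIC)]))
E
```

```text
0.0686 False 22.32 [0.6286 0.0268 0.0737] 1.18 [0.13 6.16 6.88] [ 1.05 -0.22  0.46]
0.0692 False 22.62 [0.6286 0.0263 0.0737] 1.23 [0.37 7.02 6.46] [ 1.07 -0.22  0.47]
0.0698 False 22.92 [0.6285 0.0257 0.0737] 1.23 [-0.63  6.37  6.51] [ 1.12 -0.2   0.4 ]
0.0704 False 23.22 [0.6285 0.0251 0.0738] 1.2 [0.77 7.37 6.36] [ 1.13 -0.17  0.45]
0.071 False 23.52 [0.6285 0.0245 0.0737] 1.24 [-0.75  7.38  5.68] [ 1.05 -0.28  0.5 ]
0.0716 False 23.82 [0.6285 0.0239 0.0738] 1.22 [-1.12  6.47  7.2 ] [ 1.1  -0.22  0.44]
0.0722 False 24.12 [0.6284 0.0233 0.0737] 1.27 [0.19 8.11 7.27] [ 1.15 -0.21  0.47]
0.0728 False 24.42 [0.6284 0.0228 0.0738] 1.32 [0.53 7.49 5.86] [ 1.14 -0.22  0.47]
0.0734 False 24.72 [0.6284 0.0222 0.0737] 1.3 [-0.01  6.88  6.23] [ 1.15 -0.21  0.46]
0.074 False 25.02 [0.6284 0.0217 0.0737] 1.43 [-0.36  8.1   6.77] [ 1.19 -0.21  0.46]
```

View pics/sw12.png

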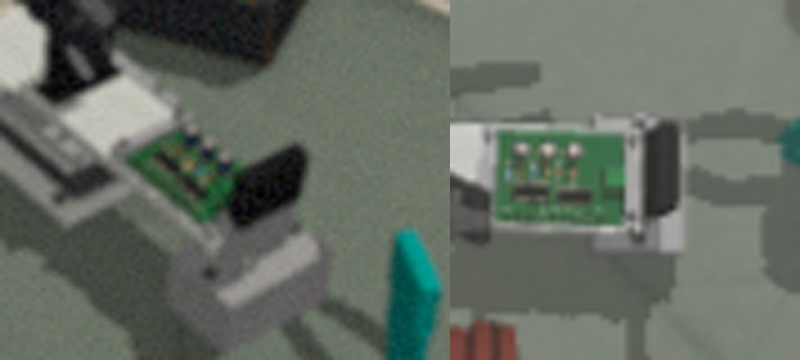

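The top crop now shows the head moved from u≈635–665 to 645–680 with its face turned, so the blade is touched and leaning. Friction masked the contact force. Backing off about 4 mm.

```bash
python3 - <<'E'
from h import *; from arm import *
o=tool(.45,-.030,-1); z=R.from_euler('xyz',o).apply([0,0,1])
P=np.array([.6212,.0945,.0895])+.019*z; u=np.array([-.030,-1,0])
for s in (.071,.0675):
    st=r.move_linear(list(P+u*s),list(o),feed=.02,max_force=20);r.hold(.05)
    print(s,st,round(monitor.current_t(),2),np.round(monitor.current_eef_pos(),4),np.round(monitor.current_force(),2),np.round(monitor.current_torque(),2))
cap('scene','s13');cap('top','t13')
def crop(n): 
    a=cv2.imread(f'pics/s{n}.png')[200:240,300:350]; b=cv2.imread(f'pics/t{n}.png')[165:205,310:350]
    return np.hstack([cv2.resize(a,(375,300),interpolation=cv2.INTER_CUBIC),cv2.resize(b,(300,300),interpolation=cv2.INTER_CUBIC)])
cv2.imwrite('pics/sw13.png',cv2.resize(np.vstack([crop(11),crop(13)]),(675,600)))
from meas import rect,plan
v,uu=np.mgrid[0:420,0:560]
for n in ('t10','t11','t12','t13'):
    p,d,m=load(n); Z=cloud(m,d)[...,2]; V=p.max(2); k=(V<75)&(abs(uu-331)<14)&(abs(v-183)<20)
    g=cv2.cvtColor(p,cv2.COLOR_BGR2GRAY).astype(float); w=np.clip(110-g,0,80)*((abs(uu-331)<13)&(abs(v-181)<10))*(Z>.08)
    print(n,k.sum(),(w*uu).sum()/w.sum(),plan(m,rect(k,(331,183)),.106),np.median(Z[k]))
E
```

```text
0.071 False 25.47 [0.6285 0.023  0.0737] [ 0.44 -0.71  6.2 ] [-0.04 -0.07 -0.02]
0.0675 False 25.84 [0.6287 0.0258 0.0737] [-0.42 -4.07  5.04] [-0.48 -0.13 -0.28]
t10 103 329.40130068859986 ((615.5729370117188, -127.04375457763672), (13.075094223022461, 44.87590026855469), 88.91963195800781) 0.10480448018333655
t11 103 329.39784946236557 ((615.5729370117188, -127.04375457763672), (13.075094223022461, 44.87590026855469), 88.91963195800781) 0.10452099652016722
t12 118 331.8509928514694 ((615.49658203125, -133.59132385253906), (15.698636054992676, 44.869564056396484), 88.94922637939453) 0.10354261951308763
t13 106 330.42088266953715 ((615.5465698242188, -129.67147827148438), (13.084357261657715, 44.867149353027344), 88.95917510986328) 0.10438997882967205
```

View pics/sw13.png

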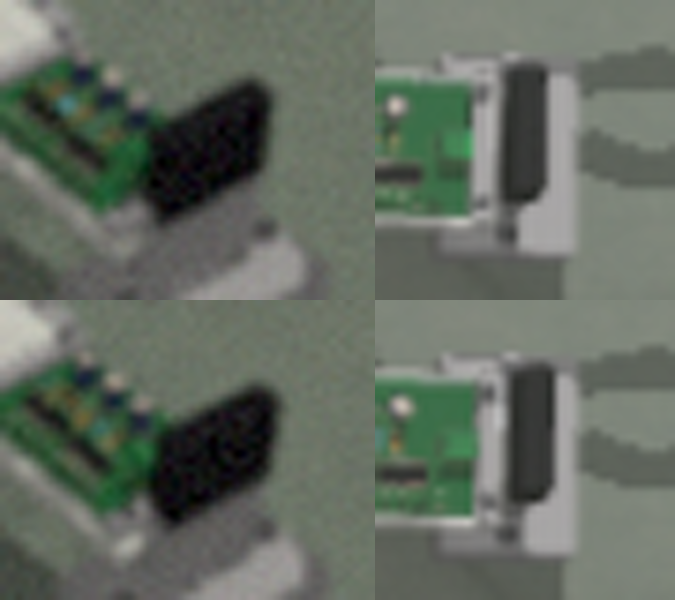

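The undisturbed head was at y -127.0. It went to -133.6 while pushed and is now at -129.7, which puts the present contact at TCP y ≈ 0.0235, about 2.3 mm ahead. Closing to about 1 mm while watching the head.

```bash
python3 - <<'E'
from h import *; from arm import *
from meas import rect,plan
o=tool(.45,-.030,-1); z=R.from_euler('xyz',o).apply([0,0,1])
P=np.array([.6212,.0945,.0895])+.019*z; u=np.array([-.030,-1,0])
v,uu=np.mgrid[0:420,0:560]
def head():
    p,d,m=cap('top'); Z=cloud(m,d)[...,2]; g=cv2.cvtColor(p,cv2.COLOR_BGR2GRAY).astype(float); w=np.clip(110-g,0,80)*((abs(uu-331)<13)&(abs(v-181)<10))*(Z>.08)
    return round((w*uu).sum()/w.sum(),2)
print(head())
for s in (.0685,.0692,.0698,.0702,.0706):
    st=r.move_linear(list(P+u*s),list(o),feed=.02,max_force=20);r.hold(.05)
    y=monitor.current_eef_pos()
    print(s,st,round(monitor.current_t(),2),np.round(y,4),np.round(monitor.current_force(),2),np.round(monitor.current_torque(),2),head())
    if y[1]<.0248: break
cap('scene','s14');cap('top','t14');cap('wrist','w14')
cv2.imwrite('pics/s14c.png',cv2.resize(cv2.imread('pics/s14.png')[150:270,250:400],(750,600),interpolation=cv2.INTER_CUBIC))
E
```

```text
330.02
0.0685 False 26.29 [0.6286 0.0258 0.0737] [1.6  0.71 6.13] [ 0.18 -0.16  0.08] 329.91
0.0692 False 26.64 [0.6286 0.0256 0.0737] [1.28 4.02 5.95] [ 0.59 -0.24  0.3 ] 329.84
0.0698 False 26.99 [0.6286 0.0254 0.0737] [-0.34  5.22  5.43] [ 0.89 -0.24  0.34] 329.89
0.0702 False 27.34 [0.6286 0.0251 0.0738] [-0.26  5.52  6.97] [ 1.01 -0.22  0.44] 329.92
0.0706 False 27.69 [0.6286 0.0248 0.0737] [0.27 6.48 6.33] [ 1.05 -0.2   0.44] 329.89
```

View pics/s14c.png

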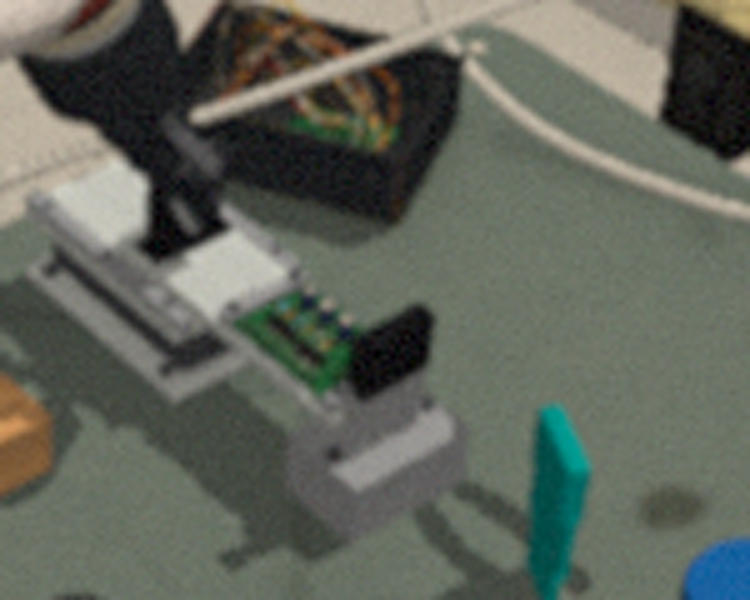

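View pics/w14.png

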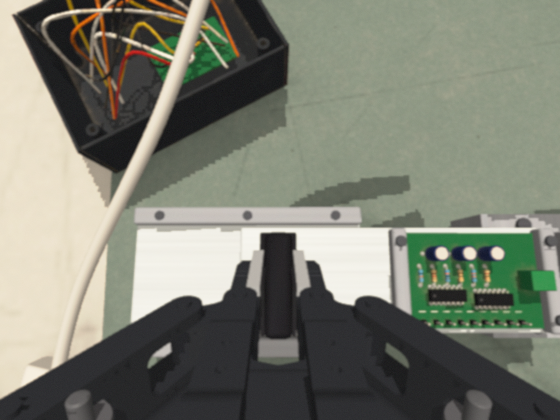

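Carrier flat with the front close to the blade, and the head has not moved (329.9 px) during the approach. Stepping finely until the head just moves, then easing back.

```bash
python3 - <<'E'
from h import *; from arm import *
o=tool(.45,-.030,-1); z=R.from_euler('xyz',o).apply([0,0,1])
P=np.array([.6212,.0945,.0895])+.019*z; u=np.array([-.030,-1,0])
v,uu=np.mgrid[0:420,0:560]
def head():
    t=[]
    for _ in range(2):
        p,d,m=cap('top'); Z=cloud(m,d)[...,2]; g=cv2.cvtColor(p,cv2.COLOR_BGR2GRAY).astype(float); w=np.clip(110-g,0,80)*((abs(uu-331)<13)&(abs(v-181)<10))*(Z>.08); t.append((w*uu).sum()/w.sum())
    return round(np.mean(t),2)
h0=head(); print(h0,np.round(monitor.current_eef_pos(),4))
for s in (.0710,.0714,.0718,.0722,.0726,.0730):
    st=r.move_linear(list(P+u*s),list(o),feed=.02,max_force=20);r.hold(.05)
    y=monitor.current_eef_pos(); h=head()
    print(s,st,round(monitor.current_t(),2),np.round(y,4),np.round(monitor.current_force(),2),h)
    if h>h0+.22: break
E
```

```text
329.89 [0.6285 0.0248 0.0737]
0.071 False 28.39 [0.6285 0.0245 0.0737] [0.09 7.43 5.94] 329.88
0.0714 False 28.79 [0.6285 0.0241 0.0737] [-0.14  7.56  6.42] 329.89
0.0718 False 29.19 [0.6285 0.0237 0.0738] [0.01 6.54 6.25] 329.93
0.0722 False 29.59 [0.6285 0.0233 0.0738] [-0.17  7.75  6.9 ] 329.83
0.0726 False 29.99 [0.6284 0.0229 0.0737] [0.33 7.95 6.65] 330.52
```

```bash
python3 - <<'E'
from h import *; from arm import *
o=tool(.45,-.030,-1); z=R.from_euler('xyz',o).apply([0,0,1])
P=np.array([.6212,.0945,.0895])+.019*z; u=np.array([-.030,-1,0])
v,uu=np.mgrid[0:420,0:560]
def head():
    t=[]
    for _ in range(2):
        p,d,m=cap('top'); Z=cloud(m,d)[...,2]; g=cv2.cvtColor(p,cv2.COLOR_BGR2GRAY).astype(float); w=np.clip(110-g,0,80)*((abs(uu-331)<13)&(abs(v-181)<10))*(Z>.08); t.append((w*uu).sum()/w.sum())
    return round(np.mean(t),2)
for s in (.0712,.0706,.0702,.0698):
    st=r.move_linear(list(P+u*s),list(o),feed=.02,max_force=20);r.hold(.05)
    y=monitor.current_eef_pos(); h=head()
    print(s,st,round(monitor.current_t(),2),np.round(y,4),np.round(monitor.current_force(),2),h)
    if y[1]>.0233: break
r.hold(.6); print(np.round(monitor.current_eef_pos(),4),np.round(monitor.current_force(),2),head(),monitor.current_opening())
cap('scene','s15');cap('top','t15')
a=cv2.imread('pics/s15.png')[170:270,260:380]; b=cv2.imread('pics/t15.png')[150:220,285:355]
cv2.imwrite('pics/sw15.png',np.hstack([cv2.resize(a,(432,360),interpolation=cv2.INTER_CUBIC),cv2.resize(b,(360,360),interpolation=cv2.INTER_CUBIC)]))
print(monitor.current_t())
E
```

```text
0.0712 False 30.39 [0.6285 0.0232 0.0737] [-0.72  1.41  6.21] 330.08
0.0706 False 30.79 [0.6285 0.0232 0.0736] [-0.27 -0.52  6.6 ] 329.99
0.0702 False 31.19 [0.6284 0.0232 0.0737] [-1.74 -3.26  7.19] 330.04
0.0698 False 31.59 [0.6285 0.0232 0.0736] [-1.27 -4.03  6.86] 329.98
[0.6285 0.0233 0.0737] [-2.02 -4.95  6.94] 329.95 0.010722104966522998
32.3917
```

View pics/sw15.png

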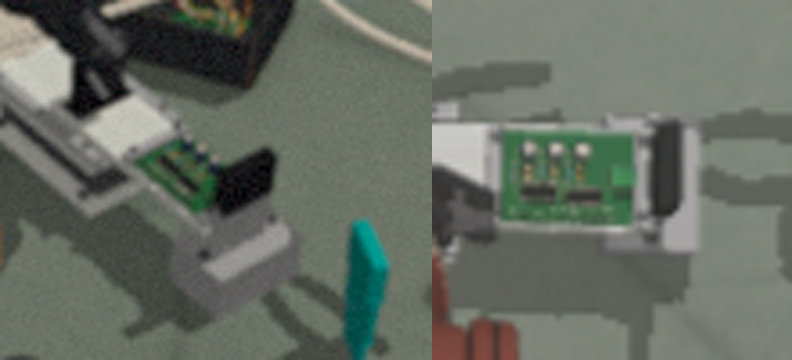

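The carrier is flat with its front at the blade, and the blade is back upright and not pushed. Releasing the stored pull, then handing in.

```bash
python3 - <<'E'
from h import *; from arm import *
o=tool(.45,-.030,-1); z=R.from_euler('xyz',o).apply([0,0,1])
P=np.array([.6212,.0945,.0895])+.019*z; u=np.array([-.030,-1,0])
r.move_linear(list(P+u*.0706),list(o),feed=.02); r.hold(.3)
print(monitor.current_t(),np.round(monitor.current_eef_pos(),4),np.round(monitor.current_force(),2),monitor.current_opening())
p,d,m=cap('top'); C=cloud(m,d); v,uu=np.mgrid[0:420,0:560]
g=cv2.cvtColor(p,cv2.COLOR_BGR2GRAY).astype(float); k=(abs(uu-331)<13)&(abs(v-181)<10)&(C[...,2]>.08)&(g<75); w=np.clip(110-g,0,80)*((abs(uu-331)<13)&(abs(v-181)<10)&(C[...,2]>.08))
print('head',(w*uu).sum()/w.sum(),np.median(C[k][:,2]))
# plate level: white plate depth near grip & front bar
for a,b in ((300,170),(318,200)): print(C[b,a])
r.close_job()
E
```

```text
32.9417 [0.6284 0.0233 0.0736] [-0.71 -0.7   7.04] 0.010686313663991162
head 329.99228639240505 0.10473293090294544
[ 0.66791401 -0.05542593 -0.00380692]
[ 5.80359350e-01 -1.05360436e-01  5.17472808e-04]
the job is handed in; nothing more can be done
```

I moved the black-headed blade from the wooden rack into the gauge foot and let go of it. Then I slid the carrier along the stand to the blade and handed the job in at about 33 s, still gripping it. The hand-in gave no verdict.

**Last checks that agreed**
- **Blade:** its head top read 104.7 mm above the worktop, against 105.2 mm in the rack at the start (top camera). That fits it being fully down.
- **Gap:** I found contact by stepping forward until the blade's head just moved, then eased back. I estimate the carrier's front is 0 to 0.5 mm from the blade.
- **Hold:** the sideways force was close to zero, with a light downward press of about 7 N. The gripper height did not change by more than about 0.2 mm during the slide.

**Checks that failed or disagreed**
- **Over-push:** sliding friction of about 6 N hid the first contact, so I pushed the blade 1 to 3 mm too far. It leaned about 6.5 mm at the head. I backed off and it came upright again, but its head rests about 1.5 mm from where it first stood, which is probably within the slot's play.
- **Front position:** estimates of the carrier's front end differed between methods and cameras by 2 to 3 mm, up to about 5 mm for one top-view reading. I relied on the contact test instead.
- **Level check:** my last depth check that the plate was level missed it and hit the worktop. That the carrier is flat rests on the steady gripper height and the pictures.

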